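# Set up the drilling jig for a frame blank

### The arm

A 7-joint arm with a two-finger parallel gripper is mounted at the origin on a cart in front of the work surface, level with it; the furniture and walls round the work are solid. World frame = base frame: x ahead of the robot, y to its left, z up, the work surface at z = 0. Lengths are in mm, angles in rad, forces in N, time in s.
With the tool pointing down it reaches from about 400 to 875 mm from the base axis. Payload 6.5 kg.
Tool frame: the origin (TCP) lies midway between the tips of the shut fingers; the grasp point (between the pads) lies 19 mm behind it; z points along the fingers, y is the line along which they close (so a half turn about z gives the same grasp; the last joint's range is limited). The gripper opens to 85 mm and grips with 20 to 120 N. Pads are 22 mm wide; open, the fingers measure 114 mm over their backs; the gripper's body (76 mm by 85 mm) begins 54 mm behind the grasp point. The pads swing forward as they close: fully open they stand 13 mm farther back than shut.
Start: joints at [1.118, 0.536, -0.004, 1.538, 0.003, 1.067, -0.071], TCP at [245.193, -601.972, 231.29] pointing down, gripper open.
Joint ranges: [-2.7, 2.7], [-0.37, 2.16], [-1.27, 1.26], [0.24, 2.4], [-1.31, 4.45], [0.19, 1.91], [-2.76, 2.76]. Speed limits (rad/s): [2.39, 2.39, 3.14, 3.14, 3.14, 3.14, 3.14].

### API

Orientations are given as a unit quaternion [w, x, y, z].
In Python, from cell import r, optics gives the robot as it stands.
- The arm moves only by the shell command python3 -m pendant 'ROWS' [FORCE]. ROWS is JSON, a list of rows, each a list of 7 numbers: the turn, a rotation vector about the tool's x, y, z in units of 6 degrees (1.0 is 6 degrees), then the shift along the tool's x, y, z in units of 40 mm (1.0 is 40 mm), then the opening in per cent of the stroke, from 0 (shut) to 100 (fully open). A call has 1 to 5 rows; each row is the pose to reach, as a shift and turn from the pose commanded when the call began, along the tool's axes at that moment; what a row does not reach only later rows make up. A row lasts 1/10 s, in which the tool goes at most 50 mm and 8.59 degrees, less where a joint would pass 70% of its speed; a pose out of reach is approached as far as the arm can. A call with a gripper value outside its range is refused whole. The fingers move at their own pace and stop on an object; FORCE is the grip in N (left out, the last holds). Time passes only in rows, so rows that repeat a pose let the fingers close. It gives the time, the measured TCP pose, the force, the opening and the grip force at its end, in the units of the state.
- r.state(): the state, without advancing time (a new reading comes with each control period).
- optics.capture(name): name is "scene" or "side" or "wrist"; returns the picture (400x640x3 uint8, red, green, blue); there is no depth.
- optics.camera_info(name): a dict with "camera_matrix" (3x3 intrinsics, pixels), "k1" (the pictures are not rectified: a ray, as slopes to the right and down, at radius r is drawn at 1 + k1 r^2 times it, then the intrinsics apply), "view" (4x4, takes a point from world to camera coordinates); the wrist camera has in their place "hand_eye" (4x4, takes a point from camera to tool coordinates, whose origin is the TCP and whose axes are the flange's). Camera axes: x right, y up, looking along -z (the intrinsics and any distortion apply to the point x, -y, -z); pixel columns grow to the right and rows downward; lengths in mm; the calibration is good to about 2 mm. A picture is of the moment at which its call begins: read the wrist's pose just before it. camera_info takes no time and is no camera call.
- r.close_job(): hands the job in; it is judged then, once.
The state is a dict: "clock": time; "qpos": joint angles; "joint_vel": joint speeds; "joint_efforts": joint torques, N m; "ee_pos": TCP position; "tool_rot": TCP orientation; "contact_force": force on the tool from outside, world axes, zero at the start; "ft_torque": the same for the moment, N m; "opening": finger opening in mm; "grasp_force": force on a finger pad.
Only numpy, scipy, OpenCV 4.12 (cv2) and the standard library are available. Lean on these libraries where they do the work, as an engineer would, in place of code of your own. Each camera call takes 0.05 s, during which the arm holds its last target. There are 200 camera calls.

### The job

Set up the drilling jig for the next frame blank: first put every acetate offcut lying on the jig or the bench into the blue scrap bin. Then seat both locating pins from the rack fully in the two unmarked blind holes of the jig's aluminium plate, sliding each tip along the plate's centre line until it drops in, and stand every rest stud upright in the slot behind the plate, its hexagonal foot turned square to the jaws and down on the slot's floor. Leave the cleaner bottle where it stands; something may get knocked aside while you work, so check and put it right.

Things in the scene. Friction and masses are not known exactly. Their poses are not given: they have to be found in the camera images.
- jig: the drilling jig, fixed to the bench: green base plate 170 (x) x 280 (y) x 12 mm; origin at the centre of its underside, z up, y along the jig's length. It carries the drilled plate (front, -x side) and the two jaws of the slot (behind)
- plate_line (a point): fixed point of the jig, axes as the jig: on the top face and long centre line of the aluminium drilled plate (64 (x) x 220 (y) x 26 mm, fixed, top 38 mm up). The plate has two unmarked blind holes on that line, dia 17 mm, 2 mm chamfer, 20 mm deep, 90 mm apart: at y = +45 and -45 mm from here, plus a shift s, the same for both, unknown, -22 to +22 mm: feel for them
- slot_mid (a point): fixed point of the jig, axes as the jig: the middle of the slot's floor, 12 mm above the bench. The slot runs along y between two aluminium jaws 240 mm long, 10 mm thick, 14 mm high above the floor; it is 47 mm wide and open at both ends
- scrap_bin: blue open scrap bin, fixed: 150 (x) x 160 (y) x 65 mm high outside, walls and floor 4 mm; origin at the centre of its underside
- pin_rack: wooden pin rack, fixed: 56 (x) x 140 (y) x 35 mm high; origin at the centre of its underside. At the start the two pins stand in its two square holes (17 mm wide, 25 mm deep) at rack y = +35 (pin1) and -35 mm (pin2), their tips 10 mm above the origin
- pin1_mid (a point): locating pin, 100 mm long, 120 g; this point lies half-way up on its axis, z along the axis to the head. Steel shank 15 mm in diameter, 64 mm long, with a tapered tip (8 mm flat end, 6 mm long taper) 50 mm below the point; above it a black grip 25 mm in diameter and 36 mm long that ends 50 mm above the point. It fits either hole of the plate
- pin2_mid (a point): locating pin, 100 mm long, 120 g; this point lies half-way up on its axis, z along the axis to the head. Steel shank 15 mm in diameter, 64 mm long, with a tapered tip (8 mm flat end, 6 mm long taper) 50 mm below the point; above it a black grip 25 mm in diameter and 36 mm long that ends 50 mm above the point. It fits either hole of the plate
- rest1_mid (a point): rest stud, 75 mm high, 250 g, standing on its foot; may be absent; this point lies half-way up on its axis, z up. Hexagonal brass foot 44 mm across flats (51 mm across corners), 22 mm high, the bottom 3 mm being a round boss 40 mm in diameter; two of its flats face along plus and minus x of this frame. Above it a round stem 24 mm in diameter with a 26 mm rubber cap as its topmost 8 mm
- rest2_mid (a point): rest stud, 75 mm high, 250 g, standing on its foot; may be absent; this point lies half-way up on its axis, z up. Hexagonal brass foot 44 mm across flats (51 mm across corners), 22 mm high, the bottom 3 mm being a round boss 40 mm in diameter; two of its flats face along plus and minus x of this frame. Above it a round stem 24 mm in diameter with a 26 mm rubber cap as its topmost 8 mm
- offcut1_mid (a point): amber see-through acetate offcut, a chunky block about 62 (x) x 24 (y) x 18 mm high with a bent end towards +x, 35 g; may be absent; this point lies half-way up, about mid-length. The straight part runs from 31 mm on the -x side to 14 mm on the +x side and is 24 mm wide
- offcut2_mid (a point): red acetate offcut, a chunky block about 58 (x) x 22 (y) x 20 mm high with a bent end towards +x, 35 g; may be absent; this point lies half-way up, about mid-length. The straight part runs from 29 mm on the -x side to 13 mm on the +x side and is 22 mm wide
- offcut3_mid (a point): yellow acetate offcut, a chunky block about 66 (x) x 24 (y) x 16 mm high with a bent end towards +x, 35 g; may be absent; this point lies half-way up, about mid-length. The straight part runs from 33 mm on the -x side to 15 mm on the +x side and is 24 mm wide
- offcut4_mid (a point): orange acetate offcut, a chunky block about 60 (x) x 26 (y) x 18 mm high with a bent end towards +x, 35 g; may be absent; this point lies half-way up, about mid-length. The straight part runs from 30 mm on the -x side to 13 mm on the +x side and is 26 mm wide
- cleaner_bottle: white cleaner bottle with a blue cap, 38 mm in diameter, 105 mm high, a bystander; origin at the centre of its underside
Mind the look-alikes: they are no part of the job. Of the things shaped like the part that bears offcut4_mid, the orange one is meant.

How it is judged (in metres and radians):
On the way:
1. every offcut is in the scrap bin (x of offcut1_mid in the frame of scrap_bin between -0.072 and 0.072 m and y of offcut1_mid in the frame of scrap_bin between -0.077 and 0.077 m and z of offcut1_mid in the frame of scrap_bin between 0 and 0.062 m and x of offcut2_mid in the frame of scrap_bin between -0.072 and 0.072 m and y of offcut2_mid in the frame of scrap_bin between -0.077 and 0.077 m and z of offcut2_mid in the frame of scrap_bin between 0 and 0.062 m and x of offcut3_mid in the frame of scrap_bin between -0.072 and 0.072 m and y of offcut3_mid in the frame of scrap_bin between -0.077 and 0.077 m and z of offcut3_mid in the frame of scrap_bin between 0 and 0.062 m and x of offcut4_mid in the frame of scrap_bin between -0.072 and 0.072 m and y of offcut4_mid in the frame of scrap_bin between -0.077 and 0.077 m and z of offcut4_mid in the frame of scrap_bin between 0 and 0.062 m), for 0.2 s.
At the end, for the whole second after the job is handed in: every offcut lies in the bin below its rim; both pins stand in the two holes, tips 14 mm or more below the plate top, tilt under 0.2 rad; every rest stud stands in the slot within 105 mm of its middle, foot within 4 mm of the floor, flats parallel to the jaws within 0.15 rad, tilt under 0.08 rad (all of step 1 and x of pin1_mid in the frame of jig between -0.05 and -0.034 m and (y of pin1_mid in the frame of jig between 0.017 and 0.073 m or y of pin1_mid in the frame of jig between -0.073 and -0.017 m) and z of pin1_mid in the frame of jig between 0.06 and 0.074 m and angle between each of pin1_mid, pin2_mid's own z axis and vertical below 0.2 rad and x of pin2_mid in the frame of jig between -0.05 and -0.034 m and (y of pin2_mid in the frame of jig between 0.017 and 0.073 m or y of pin2_mid in the frame of jig between -0.073 and -0.017 m) and z of pin2_mid in the frame of jig between 0.06 and 0.074 m and horizontal distance between pin1_mid and pin2_mid above 0.06 m and x of rest1_mid in the frame of jig between 0.0405 and 0.0495 m and y of rest1_mid in the frame of jig between -0.105 and 0.105 m and z of rest1_mid in the frame of jig between 0.044 and 0.0535 m and angle between each of rest1_mid, rest2_mid's own z axis and vertical below 0.08 rad and (angle between the x axis of rest1_mid and the x axis of jig, either way round below 0.15 rad or angle between the x axis of rest1_mid and the x axis of jig, either way round between 0.897 and 1.197 rad) and x of rest2_mid in the frame of jig between 0.0405 and 0.0495 m and y of rest2_mid in the frame of jig between -0.105 and 0.105 m and z of rest2_mid in the frame of jig between 0.044 and 0.0535 m and (angle between the x axis of rest2_mid and the x axis of jig, either way round below 0.15 rad or angle between the x axis of rest2_mid and the x axis of jig, either way round between 0.897 and 1.197 rad)); the robot touches nothing.
It fails at once if the cleaner bottle was moved more than 40 mm (distance of cleaner_bottle from where it was at the start of the episode above 0.04 m).
Of offcut1, offcut2, offcut3, offcut4 only 3 to 4 are there at a start; the rules pass over those that are not, and their reading is None.
Of rest1, rest2 only 1 to 2 are there at a start; the rules pass over those that are not, and their reading is None.
At some moment in a run one of offcut1, offcut2, offcut3, offcut4, rest1, rest2 may be knocked a few centimetres aside while the robot is not near it.
It also fails if it takes over 210 s, if anything falls off the work surface, if the arm or the gripper's body presses on something with over 40 N, if the wrist force passes 120 N, or if a joint passes its speed limit or range.

## Working session

There is one attempt and no reset: what is moved stays moved. The work goes in short steps, Python scripts to look and compute and a shell command to move; the robot and the scene stay as the last step left them, time stands still between calls to the robot, and variables do not carry over. Pictures are saved under pics/ and viewed, at most 16 in all, crops included, and the job is handed in when it is done.

```bash
ls; mkdir -p pics
python3 - <<'E'
from cell import r, optics
import cv2,numpy as np
print(r.state())
for n in ("scene","side","wrist"):
    im=optics.capture(n); cv2.imwrite(f"pics/{n}0.png",im[:,:,::-1]); 
    i=optics.camera_info(n); print(n,{k:np.round(v,4).tolist() for k,v in i.items()})
E
```

```text
pics
{'clock': 0.0, 'qpos': array([ 1.11778616,  0.53719927, -0.00447157,  1.53887561,  0.00260063,
        1.06732608, -0.07120141]), 'joint_vel': array([ 0.00112709,  0.00083021, -0.00028448,  0.00054052,  0.00093599,
        0.00135453,  0.00060734]), 'joint_efforts': array([-8.65666043e-04, -5.83402097e+01,  1.04843348e+00, -2.59103036e+01,
        1.23723596e-02,  9.48456436e-03,  1.58547164e-05]), 'ee_pos': array([ 244.95952549, -601.37549381,  230.3903737 ]), 'tool_rot': array([-8.71502292e-04,  9.81345533e-01,  1.92250180e-01, -2.29674719e-04]), 'contact_force': array([0.38012469, 0.55299012, 0.6190446 ]), 'ft_torque': array([ 0.01426407, -0.01983387,  0.02131255]), 'grasp_force': 0.0, 'opening': 85.60550587351909}
scene {'camera_matrix': [[396.892, 0.0, 319.616], [0.0, 396.892, 201.0793], [0.0, 0.0, 1.0]], 'k1': -0.081, 'view': [[0.6081, -0.7938, -0.0107, -387.1534], [0.4288, 0.317, 0.8459, -330.9961], [-0.6681, -0.519, 0.5332, -701.5034], [0.0, 0.0, 0.0, 1.0]]}
side {'camera_matrix': [[463.025, 0.0, 325.7854], [0.0, 463.025, 200.5972], [0.0, 0.0, 1.0]], 'k1': 0.0323, 'view': [[0.9383, -0.3449, -0.0249, -585.3338], [0.1943, 0.4663, 0.863, -191.9445], [-0.2861, -0.8146, 0.5045, -1127.1043], [0.0, 0.0, 0.0, 1.0]]}
wrist {'camera_matrix': [[334.8888, 0.0, 322.7066], [0.0, 334.8888, 197.9948], [0.0, 0.0, 1.0]], 'k1': -0.017, 'hand_eye': [[0.0001, 0.9446, 0.3284, 84.5576], [1.0, -0.0001, 0.0, -0.2273], [0.0001, 0.3284, -0.9446, -142.0813], [0.0, 0.0, 0.0, 1.0]]}
```

View pics/scene0.png

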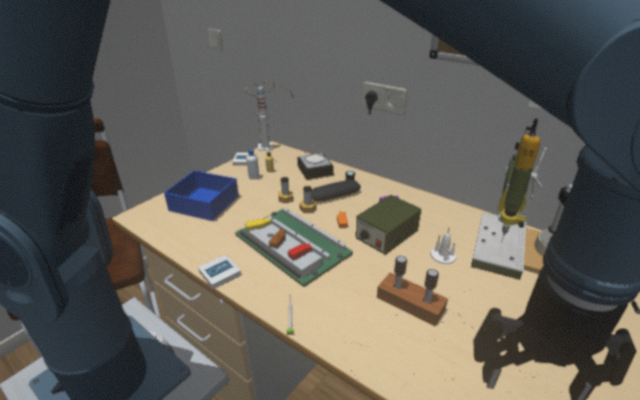

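View pics/side0.png

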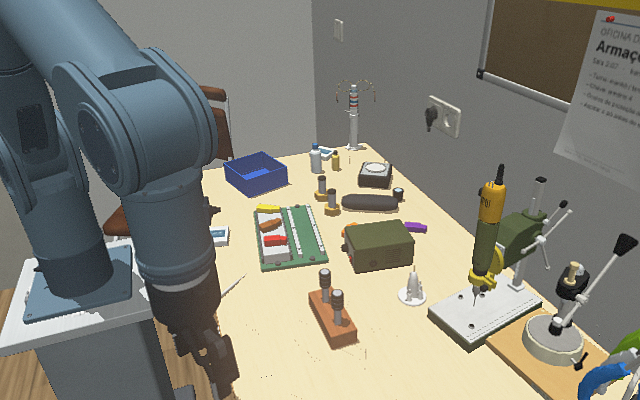

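The scene view shows the bin (202,193), the jig (293,244) with yellow (257,224), amber (277,238) and red (300,250) offcuts, and orange at (342,219). The studs are at (285,190) and (308,198), the rack at (412,298) and the bottle at (252,165). In the side view the only purple offcut-shaped thing is at (415,227).

```bash
cat > h.py <<'E'
from cell import r, optics
import cv2,numpy as np
from scipy.spatial.transform import Rotation as R
def rot(q): return R.from_quat([q[1],q[2],q[3],q[0]]).as_matrix()
class Cam:
    def __init__(s,n,save=None):
        i=optics.camera_info(n); s.K=np.array(i["camera_matrix"]); s.k=i["k1"]
        if n=="wrist":
            st=r.state(); T=np.eye(4); T[:3,:3]=rot(st["tool_rot"]); T[:3,3]=st["ee_pos"]
            s.W=T@np.array(i["hand_eye"])
        else: s.W=np.linalg.inv(np.array(i["view"]))
        s.im=optics.capture(n)
        s.hsv=cv2.cvtColor(s.im,cv2.COLOR_RGB2HSV)
        if save: cv2.imwrite(save,s.im[:,:,::-1])
    def ray(s,u,v):
        p=cv2.undistortPoints(np.array([[[u,v]]],float),s.K,np.array([s.k,0,0,0]))[0,0]
        d=s.W[:3,:3]@np.array([p[0],-p[1],-1]); return s.W[:3,3],d
    def on(s,u,v,z):
        o,d=s.ray(u,v); return o+d*(z-o[2])/d[2]
    def px(s,P):
        c=np.linalg.inv(s.W)@np.append(P,1.); x,y=c[0]/-c[2],-c[1]/-c[2]; f=1+s.k*(x*x+y*y)
        return s.K[0,0]*x*f+s.K[0,2], s.K[1,1]*y*f+s.K[1,2]
    def blobs(s,lo,hi,amin=30):
        m=cv2.inRange(s.hsv,np.array(lo),np.array(hi)); m=cv2.morphologyEx(m,cv2.MORPH_OPEN,np.ones((2,2)))
        c,_=cv2.findContours(m,cv2.RETR_EXTERNAL,cv2.CHAIN_APPROX_NONE)
        return sorted([k for k in c if cv2.contourArea(k)>amin],key=cv2.contourArea,reverse=True)
    def rect(s,cnt,z):
        "outline on plane z -> centre, sizes, angle of long side"
        P=np.array([s.on(*p[0],z)[:2] for p in cnt],np.float32)
        (c,(w,h),a)=cv2.minAreaRect(P)
        if w<h: w,h,a=h,w,a+90
        return np.round(c,1),round(w,1),round(h,1),round((a+90)%180-90,1)
def cross(a,ua,b,ub):
    o,d=a.ray(*ua); p,e=b.ray(*ub); t=np.linalg.lstsq(np.c_[d,-e],p-o,rcond=None)[0]
    A,B=o+d*t[0],p+e*t[1]; return (A+B)/2,np.linalg.norm(A-B)
def goto(x,y,z,yaw=None):
    "units to move so that TCP at xyz; rows in tool axes; yaw = world angle of tool y line (deg)"
    st=r.state(); M=rot(st["tool_rot"]); d=M.T@(np.array([x,y,z])-st["ee_pos"])/40
    print("shift units",np.round(d,2))
    if yaw is not None:
        cur=np.degrees(np.arctan2(M[1,1],M[0,1])); dy=(yaw-cur+90)%180-90
        print("tool-y now",round(cur,1),"rotz units",round(-dy/6,2))
    tilt=M.T@np.array([0,0,-1.]); print("level rot x,y units",np.round(np.degrees([-tilt[1],tilt[0]])/6,2))
E
python3 - <<'E'
from h import *
a=Cam("scene");b=Cam("side")
for n,u,v,z in [("bin",202,193,35),("jig",293,244,12),("yel",257,224,46),("amb",277,238,46),("red",300,250,46),("or",342,219,9),("studA",285,197,11),("studB",308,205,11),("rack",412,298,35),("bottle",252,172,30)]:
    print(n,a.on(u,v,z).round())
for n,u,v,z in [("studA",322,195,11),("studB",332,210,11),("bottle",316,165,30),("jig",290,237,12),("purple",415,227,9)]: print("side",n,b.on(u,v,z).round())
for c,n,z in((a,"sc",12),(b,"si",12)):
    for k in c.blobs((55,70,20),(90,255,200),200)[:3]:
        print(n,"green",cv2.contourArea(k),c.rect(cv2.convexHull(k),z),cv2.boundingRect(k))
    for k in c.blobs((108,140,30),(130,255,255),100)[:3]: print(n,"blue",c.rect(cv2.convexHull(k),65),cv2.boundingRect(k))
print(a.on(311,189,0),)
for nm,lo,hi,z in[("yel",(22,150,120),(32,255,255),54),("red",(0,170,90),(5,255,255),58),("red2",(175,170,90),(180,255,255),58),("or",(6,180,120),(14,255,255),18),("pur",(130,80,30),(165,255,255),18)]:
  for c,n in((a,"sc"),(b,"si")):
    for k in c.blobs(lo,hi,15)[:4]: print(nm,n,cv2.boundingRect(k),c.rect(k,z))
E
```

```text
bin [503. 348.  35.]
jig [502. -17.  12.]
yel [478.  85.  46.]
amb [465.   2.  46.]
red [463. -74.  46.]
or [674. -51.   9.]
studA [665. 155.  11.]
studB [671.  70.  11.]
rack [ 491. -356.   35.]
bottle [696. 329.  30.]
side studA [667. 151.  11.]
side studB [664.  56.  11.]
side bottle [707. 321.  30.]
side jig [510. -32.  12.]
side purple [ 844. -112.    9.]
sc green 627.5 (array([523.9, -18.4]), 264.8, 108.5, 83.5) (276, 213, 75, 61)
sc blue (array([459.4, 322.3]), 153.8, 73.8, -71.8) (167, 188, 56, 16)
si blue (array([490.5, 262.7]), 86.2, 34.3, 16.5) (243, 169, 27, 12)
[764.5247622 132.9967108   0.       ]
yel sc (247, 220, 23, 9) (array([473.5,  73.9]), 58.9, 25.6, -33.7)
yel sc (503, 211, 22, 10) (array([ 895.4, -448.6]), 59.3, 34.3, 85.9)
yel si (557, 0, 83, 11) (array([4088.3, 2403.7]), 662.4, 607.9, -49.7)
yel si (470, 270, 27, 16) (array([ 843.2, -400.1]), 52.8, 45.3, -32.2)
yel si (258, 205, 23, 8) (array([482.5,  64.8]), 69.3, 27.1, -34.1)
yel si (496, 248, 9, 21) (array([ 924.1, -356.5]), 76.3, 11.6, 61.8)
red sc (291, 246, 19, 10) (array([452.6, -83.4]), 50.4, 16.4, -14.1)
red si (266, 237, 14, 5) (array([451.4, -87.8]), 32.4, 17.5, -15.2)
red si (607, 17, 8, 5) (array([3561.3, 1752.1]), 196.4, 43.2, 34.8)
or sc (340, 214, 7, 11) (array([665.2, -60.4]), 49.0, 16.6, 35.0)
pur si (406, 223, 22, 10) (array([ 839.4, -127.2]), 56.3, 43.9, -22.3)
```

```bash
python3 -m pendant '[[0,0,0,4.82,-4,-0.92,100],[0,0,0,4.82,-4,-0.92,100],[0,0,0,4.82,-4,-0.92,100],[0,0,0,4.82,-4,-0.92,100],[0,0,0,4.82,-4,-0.92,100]]'
python3 -m pendant '[[0,0,0,4.82,-4,-0.92,100],[0,0,0,4.82,-4,-0.92,100],[0,0,0,4.82,-4,-0.92,100],[0,0,0,4.82,-4,-0.92,100],[0,0,0,4.82,-4,-0.92,100]]'
python3 -m pendant '[[0,0,3.7,4.82,-4,-0.92,100],[0,0,3.7,4.82,-4,-0.92,100],[0,0,3.7,4.82,-4,-0.92,100],[0,0,3.7,4.82,-4,-0.92,100],[0,0,3.7,4.82,-4,-0.92,100]]'
python3 - <<'E'
from h import *
goto(600,60,340,90)
print(r.state()["qpos"])
Cam("wrist","pics/w1.png")
E
```

```text
clock: 0.75
ee_pos: [362.5, -382.0, 268.0]
tool_rot: [0.0, 0.981, 0.192, 0.0]
contact_force: [1.0, -0.1, -0.1]
opening: 85.3
grasp_force: 0.0
clock: 1.25
ee_pos: [479.1, -164.0, 304.5]
tool_rot: [0.0, 0.981, 0.192, 0.0]
contact_force: [0.2, 0.1, 0.6]
opening: 85.7
grasp_force: 0.0
clock: 1.75
ee_pos: [591.0, 45.0, 339.2]
tool_rot: [0.0, 1.0, -0.001, 0.0]
contact_force: [0.7, -0.7, 0.7]
opening: 85.3
grasp_force: 0.0
shift units [ 0.22 -0.38 -0.02]
tool-y now -90.1 rotz units -0.01
level rot x,y units [ 0. -0.]
[ 0.06880566  0.36243331 -0.29496729  1.55185499  0.10947238  1.24334697
 -1.8151738 ]
```

View pics/w1.png

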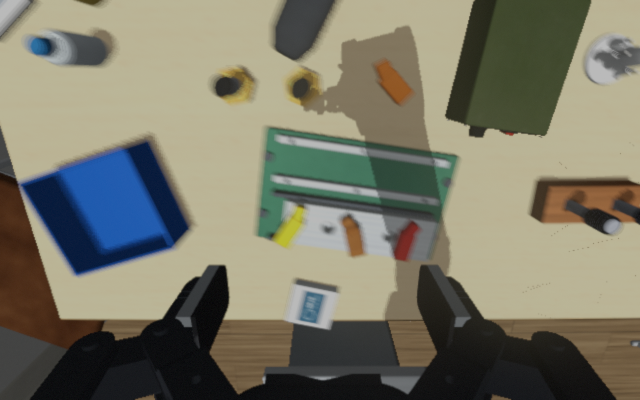

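The wrist view shows the bin (105,205), jig (355,195), yellow (290,226), amber (352,234), red (407,241) and orange (393,82). The studs are at (233,84) and (303,85), the bottle at (68,47), and the rack with both pins at the right (590,205).

```bash
cat >> h.py <<'E'
def pca(c,cnt,z):
    P=np.array([c.on(*p[0],z)[:2] for p in cnt])
    return P
COL={"yel":((22,120,70),(34,255,255)),"red":((0,170,50),(4,255,255)),"amb":((5,120,50),(14,255,255)),"green":((60,70,20),(85,255,255)),"blue":((108,150,20),(125,255,255)),"brass":((17,90,40),(28,255,255))}
E
python3 - <<'E'
from h import *
c=Cam("wrist")
for n,z,am in [("yel",46,60),("red",48,60),("amb",47,60),("amb",9,60),("green",12,500),("blue",60,800),("brass",22,100)]:
    for k in c.blobs(*COL[n],am)[:4]:
        print(n,z,cv2.boundingRect(k),cv2.contourArea(k),*c.rect(cv2.convexHull(k),z))
print("corner TL,TR,BL",c.on(270,127,12),c.on(459,155,12),c.on(257,236,12))
for u in [(22,184),(150,135),(190,235),(78,274)]: print("bin",c.on(*u,65))
for u in [(272,190),(440,215),(434,260)]: print("plate",c.on(*u,38))
print("bottle",c.on(40,46,105),c.on(100,50,0))
for u in [(228,85),(302,86)]: print("studtop",c.on(*u,75))
for u in [(539,181),(531,218)]: print("rack",c.on(*u,35))
E
```

```text
yel 46 (286, 209, 32, 43) 629.0 [478.4  83.4] 68.9 25.0 -32.3
yel 46 (239, 85, 29, 24) 194.0 [657.1 142.2] 41.5 18.8 -54.1
yel 46 (86, 0, 26, 10) 101.0 [766.6 320.2] 29.5 8.4 71.7
yel 46 (302, 74, 18, 13) 88.5 [681.1  74. ] 23.4 7.5 -57.3
red 48 (407, 230, 23, 36) 366.0 [454.7 -80.7] 56.8 18.9 -14.3
amb 47 (0, 178, 105, 169) 7972.0 [400.4 464.1] 269.2 164.2 -17.5
amb 47 (553, 188, 87, 42) 2310.5 [ 516.4 -332.8] 127.0 61.4 -89.4
amb 47 (389, 66, 37, 46) 824.5 [672.8 -43.1] 57.4 25.3 43.0
amb 47 (356, 228, 16, 11) 79.0 [475.7  -1.4] 20.4 15.2 -74.9
amb 9 (0, 178, 105, 169) 7972.0 [376.3 499.8] 292.7 178.6 -17.5
amb 9 (553, 188, 87, 42) 2310.5 [ 502.4 -366.6] 138.1 66.8 -89.4
amb 9 (389, 66, 37, 46) 824.5 [672.4 -51.7] 62.4 27.5 43.0
amb 9 (356, 228, 16, 11) 79.0 [458.1  -6.4] 22.2 16.5 -74.9
green 12 (268, 133, 202, 108) 11677.5 [510.3  -5.3] 275.3 166.9 81.6
blue 60 (35, 144, 167, 133) 13595.0 [504.1 332.7] 192.4 150.2 -73.0
brass 22 (499, 325, 141, 75) 4318.5 [ 258.2 -416.4] 340.3 135.7 58.3
brass 22 (210, 322, 88, 73) 4291.5 [216.3 175.9] 162.0 151.5 -1.5
brass 22 (393, 324, 45, 46)
[... 155 characters left out ...]
  ] [ 582.91951901 -136.07698961   12.        ] [452.46087036 158.4747267   12.        ]
bin [549.03581692 456.22614003  65.        ]
bin [614.75845232 273.50826542  65.        ]
bin [478.02592969 239.48245558  65.        ]
bin [413.04403527 411.81726271  65.        ]
plate [535.81097911 127.94710839  38.        ]
plate [ 501.18389376 -110.55160448   38.        ]
plate [ 428.59345544 -110.57671745   38.        ]
bottle [713.35523697 355.787538   105.        ] [718.17471033 358.01786891   0.        ]
studtop [674.70133056 168.03892341  75.        ]
studtop [674.24969613  82.23689794  75.        ]
rack [ 552.41909465 -243.68117109   35.        ]
rack [ 496.83320243 -244.2231722    35.        ]
```

Run:
```python
from h import *
print(r.state()["ee_pos"].round(1)); goto(477,83,130,58)
```

```text
[592.1  52.1 339.4]
shift units [-2.88 -0.77  5.23]
tool-y now -89.4 rotz units 5.43
level rot x,y units [-0.05 -0.02]
```

```bash
python3 -m pendant '[[0,0,5.4,-2.9,-0.77,5.2,60],[0,0,5.4,-2.9,-0.77,5.2,60],[0,0,5.4,-2.9,-0.77,5.2,60],[0,0,5.4,-2.9,-0.77,5.2,60],[0,0,5.4,-2.9,-0.77,5.2,60]]'
python3 - <<'E'
from h import *
goto(477,83,41,58)
c=Cam("wrist","pics/w2.png")
for k in c.blobs(*COL["yel"],200)[:2]: print(cv2.boundingRect(k),*c.rect(cv2.convexHull(k),46))
E
```

```text
clock: 2.35
ee_pos: [471.9, 73.6, 128.9]
tool_rot: [0.001, 0.96, -0.281, -0.001]
contact_force: [-0.2, 0.2, -0.8]
opening: 51.2
grasp_force: 0.0
shift units [-0.02 -0.27  2.2 ]
tool-y now -122.6 rotz units -0.1
level rot x,y units [0.01 0.01]
(286, 160, 36, 90) [478.6  84.8] 68.2 24.2 -32.4
(44, 5, 63, 63) [644.4 142.2] 42.4 25.2 -82.5
```

View pics/w2.png

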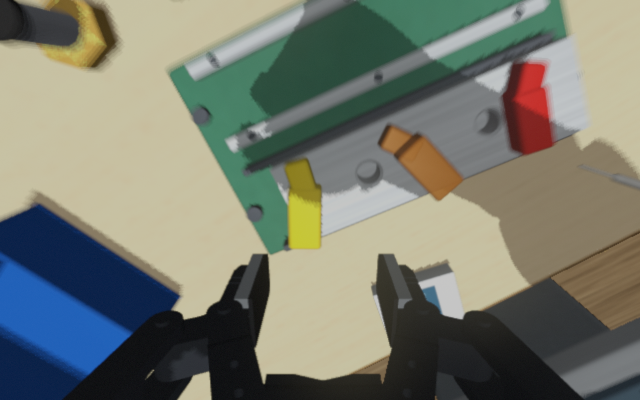

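The close view shows yellow (304,203) with its bent end at the top, amber (420,160), red (528,108), and two holes at (368,173) and (487,121) on the plate.

```bash
python3 -m pendant '[[0,0,-0.1,0.12,-0.3,1.8,60],[0,0,-0.1,0.12,-0.3,1.8,60],[0,0,-0.1,0.1,-0.3,2.2,60],[0,0,-0.1,0.1,-0.3,2.2,60],[0,0,-0.1,0.1,-0.3,2.2,20]]' 40
python3 -m pendant '[[0,0,0,0,0,0,10],[0,0,0,0,0,0,0],[0,0,0,0,0,0,0],[0,0,0,0,0,0,0],[0,0,0,0,0,0,0]]' 40
python3 -m pendant '[[0,0,0,0,0,-1,0],[0,0,0,0,0,-2.25,0],[0,0,0,0,0,-3,0],[0,0,0,0,0,-3,0],[0,0,0,0,0,-3,0]]' 40
python3 - <<'E'
from h import *
goto(503,370,150,0)
c=Cam("wrist")
print("x",c.K[0,0]);
E
```

```text
clock: 2.9
ee_pos: [484.8, 81.7, 43.4]
tool_rot: [0.0, 0.962, -0.274, 0.0]
contact_force: [0.1, 0.3, 1.1]
opening: 38.4
grasp_force: 0.0
clock: 3.4
ee_pos: [485.4, 82.0, 44.1]
tool_rot: [-0.0, 0.962, -0.274, 0.001]
contact_force: [-0.7, 0.2, 7.0]
opening: 22.8
grasp_force: 40.3
clock: 3.9
ee_pos: [484.6, 82.0, 163.6]
tool_rot: [-0.0, 0.962, -0.274, 0.001]
contact_force: [-0.5, -0.5, -1.6]
opening: 22.5
grasp_force: 39.5
shift units [-3.41 -6.36  0.34]
tool-y now -121.9 rotz units 9.69
level rot x,y units [-0.01 -0.02]
x 334.88875526685916
```

```bash
python3 -m pendant '[[0,0,0,-3.1,-5.8,0,0],[0,0,0,-3.1,-5.8,0,0],[0,0,0,-3.1,-5.8,0,0],[0,0,0,-3.1,-5.8,0,0],[0,0,0,-3.1,-5.8,0,0]]'
python3 -m pendant '[[0,0,0,-0.1,-0.2,0,0],[0,0,0,-0.1,-0.2,1.25,0],[0,0,0,-0.1,-0.2,2.5,0],[0,0,0,-0.1,-0.2,2.8,0],[0,0,0,-0.1,-0.2,2.8,0]]'
python3 -m pendant '[[0,0,0,0,0,0,35],[0,0,0,0,0,0,45],[0,0,0,0,0,-1.2,45],[0,0,0,0,0,-2.5,45],[0,0,0,0,0,-2.5,45]]'
python3 - <<'E'
from h import *
st=r.state();print(st["ee_pos"])
c=Cam("wrist","pics/w3.png")
a=Cam("scene","pics/s3.png")
for k in c.blobs(*COL["yel"],100)[:3]: print(cv2.boundingRect(k),*c.rect(cv2.convexHull(k),14))
for n in("red","amb"):
  for k in c.blobs(*COL[n],200)[:3]: print(n,cv2.boundingRect(k),*c.rect(cv2.convexHull(k),47))
E
```

```text
clock: 4.45
ee_pos: [499.5, 325.7, 160.7]
tool_rot: [0.002, 0.961, -0.275, -0.001]
contact_force: [0.9, -0.8, -0.6]
opening: 22.8
grasp_force: 39.5
clock: 4.95
ee_pos: [499.0, 333.0, 48.1]
tool_rot: [0.003, 0.962, -0.274, -0.002]
contact_force: [-0.2, -0.5, 0.1]
opening: 23.1
grasp_force: 39.5
clock: 5.45
ee_pos: [505.8, 337.6, 159.7]
tool_rot: [-0.006, 0.962, -0.275, 0.004]
contact_force: [0.4, 0.4, -0.0]
opening: 38.6
grasp_force: 0.0
[505.84233725 337.61627458 159.71955638]
(317, 153, 27, 72) [497.4 337.3] 67.1 23.0 -31.3
amb (88, 272, 136, 91) [500.6 540. ] 133.3 78.5 86.7
amb (194, 371, 29, 29) [386.6 542.2] 50.3 22.7 -66.5
```

```bash
python3 -m pendant '[[0,0,0,1.85,3.82,0,60],[0,0,0,1.85,3.82,0,60],[0,0,0,1.85,3.82,0,60],[0,0,0,1.85,3.82,0,60],[0,0,-1.4,1.85,3.82,0,60]]'
python3 -m pendant '[[0,0,-6.5,0.9,4.1,0,60],[0,0,-6.5,0.9,4.1,0,60],[0,0,-6.5,0.9,4.1,0,60],[0,0,-6.5,0.9,4.1,0,60],[0,0,-6.5,0.9,4.1,0,60]]'
python3 - <<'E'
from h import *
st=r.state();print(st["ee_pos"])
c=Cam("wrist","pics/w4.png")
for n in("red","amb"):
  for k in c.blobs(*COL[n],200)[:3]: print(n,cv2.boundingRect(k),*c.rect(cv2.convexHull(k),47))
goto(470,0,41)
E
```

```text
clock: 6.05
ee_pos: [482.3, 161.0, 150.3]
tool_rot: [0.001, 0.979, -0.205, -0.001]
contact_force: [-0.3, 0.0, 0.0]
opening: 51.2
grasp_force: 0.0
clock: 6.55
ee_pos: [449.2, -3.5, 150.3]
tool_rot: [0.001, 0.991, 0.135, -0.001]
contact_force: [0.6, 0.1, -0.1]
opening: 51.2
grasp_force: 0.0
[449.20990227  -3.47745845 150.3124333 ]
red (390, 179, 60, 67) [457.7 -80.1] 59.3 22.4 -14.0
amb (620, 194, 20, 40) [ 499.9 -246. ] 39.3 10.2 52.3
shift units [0.5  0.1  2.73]
level rot x,y units [0.   0.01]
```

View pics/w4.png

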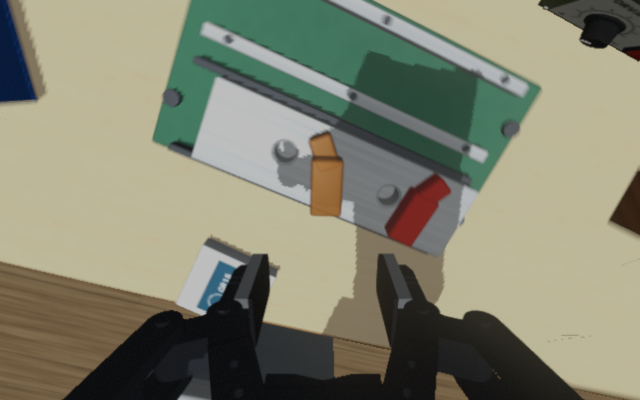

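The wrist view shows amber's straight part centred at (326,187) already aligned with the tool, red at (416,213) and holes at (285,150) and (388,194).

Run:
```python
from h import *
c=Cam("wrist")
p=c.on(326,187,52);print(p); goto(p[0],p[1],41,None)
h=[c.on(u,v,38)[:2] for u,v in((285,150),(388,194))]; print("holes",h,np.linalg.norm(h[0]-h[1]))
# local dark circles
print("plate corners",c.on(219,78,38),c.on(194,155,38),c.on(437,255,38),c.on(476,190,38))
```

```text
[459.71013475  -0.99211657  52.        ]
shift units [0.22 0.09 2.74]
level rot x,y units [-0.    0.01]
holes [array([475.51500701,  36.11101341]), array([463.4614463 , -51.77808816])] 88.71179459574545
plate corners [513.33630769  94.14282372  38.        ] [452.61777492 102.85823782  38.        ] [ 422.83830148 -110.79516275   38.        ] [ 485.93893331 -118.59795562   38.        ]
```

```bash
python3 -m pendant '[[0,0,0,0.22,0.09,1.25,60],[0,0,0,0.22,0.09,2.3,60],[0,0,0,0.22,0.09,2.72,60],[0,0,0,0.22,0.09,2.72,50],[0,0,0,0.22,0.09,2.72,20]]' 40
python3 -m pendant '[[0,0,0,0,0,0,0],[0,0,0,0,0,0,0],[0,0,0,0,0,0,0],[0,0,0,0,0,-0.5,0],[0,0,0,0,0,-1.7,0]]' 40
python3 -m pendant '[[0,0,0,0,0,-1.25,0],[0,0,0,0,0,-1.25,0]]'
python3 - <<'E'
from h import *
print(r.state()["opening"])
goto(495,300,155,None)
E
```

```text
clock: 7.15
ee_pos: [460.6, 0.5, 42.1]
tool_rot: [-0.0, 0.991, 0.135, -0.0]
contact_force: [-0.2, -0.6, 0.2]
opening: 29.3
grasp_force: 0.1
clock: 7.65
ee_pos: [457.9, -0.2, 108.6]
tool_rot: [-0.0, 0.991, 0.135, -0.003]
contact_force: [0.6, 0.5, -0.6]
opening: 22.7
grasp_force: 41.0
clock: 7.85
ee_pos: [464.9, 0.1, 166.1]
tool_rot: [0.0, 0.991, 0.135, 0.006]
contact_force: [1.0, -0.9, 1.2]
opening: 22.9
grasp_force: 41.0
22.859100362723964
shift units [ 2.73 -7.02  0.29]
level rot x,y units [ 0.02 -0.11]
```

```bash
python3 -m pendant '[[0,0,0,1.42,-3.5,0,0],[0,0,0,1.42,-3.5,0,0],[0,0,0,1.42,-3.5,0,0],[0,0,0,1.42,-3.5,0,0]]'
python3 -m pendant '[[0,0,0,1.42,-3.5,0,0],[0,0,0,1.42,-3.5,0,0],[0,0,0,1.42,-3.5,0.8,0],[0,0,0,1.42,-3.5,2,0],[0,0,0,1.42,-3.5,2.6,0]]'
python3 -m pendant '[[0,0,0,0,0,0,0],[0,0,0,0,0,0,40],[0,0,0,0,0,0,45],[0,0,0,0,0,-1.2,45],[0,0,0,0,0,-2.5,45]]'
python3 - <<'E'
from h import *
c=Cam("wrist","pics/w5.png")
for k in c.blobs(*COL["yel"],100)[:3]: print(cv2.boundingRect(k),*c.rect(cv2.convexHull(k),14))
for n in("amb",):
  for k in c.blobs(*COL[n],200)[:3]: print(n,cv2.boundingRect(k),*c.rect(cv2.convexHull(k),14))
print(r.state()["ee_pos"]);goto(457,-80,150,76)
E
```

```text
clock: 8.25
ee_pos: [477.5, 158.3, 160.4]
tool_rot: [-0.002, 0.99, 0.14, 0.001]
contact_force: [0.2, -1.1, -0.7]
opening: 22.8
grasp_force: 41.0
clock: 8.75
ee_pos: [492.8, 302.0, 53.0]
tool_rot: [-0.0, 0.991, 0.137, -0.001]
contact_force: [-0.5, -0.6, -0.7]
opening: 22.7
grasp_force: 41.0
clock: 9.25
ee_pos: [494.7, 299.4, 155.9]
tool_rot: [0.0, 0.991, 0.135, -0.0]
contact_force: [1.1, -0.1, 0.9]
opening: 38.5
grasp_force: 0.0
(248, 135, 64, 67) [497.3 337.2] 67.0 24.0 -30.4
(539, 0, 55, 53) [662.4 155.1] 43.8 32.8 62.6
amb (0, 63, 92, 272) [390.  538.6] 261.8 84.1 -2.3
amb (333, 147, 21, 66) [501.3 282.8] 59.6 16.9 19.8
[499.48827941 302.60319379 165.4545789 ]
shift units [-3.58  8.94  0.3 ]
tool-y now -74.5 rotz units 4.92
level rot x,y units [-0.04 -0.13]
```

```bash
python3 -m pendant '[[0,0,0,-1.83,4.45,0,60],[0,0,0,-1.83,4.45,0,60],[0,0,0,-1.83,4.45,0,60],[0,0,0,-1.83,4.45,0,60],[0,0,0,-1.83,4.45,0,60]]'
python3 -m pendant '[[0,0,4.9,-1.83,4.45,0.2,60],[0,0,4.9,-1.83,4.45,0.2,60],[0,0,4.9,-1.83,4.45,0.2,60],[0,0,4.9,-1.83,4.45,0.2,60],[0,0,4.9,-1.83,4.45,0.2,60]]'
python3 - <<'E'
from h import *
c=Cam("wrist")
for k in c.blobs(*COL["red"],200)[:1]: print(cv2.boundingRect(k),*c.rect(cv2.convexHull(k),50))
print(r.state()["ee_pos"]);goto(453,-79,41,76)
E
```

```text
clock: 9.8
ee_pos: [472.2, 101.9, 155.7]
tool_rot: [0.001, 0.991, 0.131, 0.001]
contact_force: [-0.2, 0.5, 0.4]
opening: 50.8
grasp_force: 0.0
clock: 10.3
ee_pos: [449.2, -88.0, 147.5]
tool_rot: [0.001, 0.992, -0.126, 0.002]
contact_force: [0.0, 0.7, -0.1]
opening: 51.3
grasp_force: 0.0
(291, 154, 29, 76) [457.9 -76.4] 59.6 20.8 -15.5
[449.90619975 -84.67089076 147.44326344]
shift units [ 0.03 -0.16  2.66]
tool-y now -104.2 rotz units -0.03
level rot x,y units [-0.   -0.03]
```

```bash
python3 -m pendant '[[0,0,0,0.03,-0.2,1.25,60],[0,0,0,0.03,-0.2,2.3,60],[0,0,0,0.03,-0.2,2.64,60],[0,0,0,0.03,-0.2,2.64,50],[0,0,0,0.03,-0.2,2.64,20]]' 40
python3 -m pendant '[[0,0,0,0,0,0,0],[0,0,0,0,0,0,0],[0,0,0,0,0,0,0],[0,0,0,0,0,-0.5,0],[0,0,0,0,0,-1.7,0]]' 40
python3 -m pendant '[[0,0,0,0,0,-1.25,0],[0,0,0,0,0,-1.25,0]]'
python3 - <<'E'
from h import *
print(r.state()["ee_pos"]); goto(510,372,155,None)
E
```

```text
clock: 10.85
ee_pos: [453.6, -73.5, 41.3]
tool_rot: [-0.0, 0.993, -0.12, 0.001]
contact_force: [0.2, 0.0, -0.0]
opening: 29.6
grasp_force: 0.0
clock: 11.35
ee_pos: [450.1, -74.3, 107.4]
tool_rot: [0.0, 0.993, -0.12, -0.003]
contact_force: [1.2, 0.1, 0.5]
opening: 21.0
grasp_force: 39.3
clock: 11.55
ee_pos: [456.8, -75.2, 164.7]
tool_rot: [-0.0, 0.993, -0.121, 0.006]
contact_force: [0.0, -0.3, 0.6]
opening: 20.9
grasp_force: 39.3
[456.83535947 -75.19774971 164.71874706]
shift units [ -1.39 -11.17   0.25]
level rot x,y units [-0.02 -0.12]
```

```bash
python3 -m pendant '[[0,0,0,-0.7,-5.6,0,0],[0,0,0,-0.7,-5.6,0,0],[0,0,0,-0.7,-5.6,0,0],[0,0,0,-0.7,-5.6,0,0],[0,0,0,-0.7,-5.6,0,0]]'
python3 -m pendant '[[0,0,0,-0.7,-5.6,0,0],[0,0,0,-0.7,-5.6,0,0],[0,0,0,-0.7,-5.6,0,0],[0,0,0,-0.7,-5.6,0,0],[0,0,0,-0.7,-5.6,0,0]]'
python3 -m pendant '[[0,0,0,0,0,1.25,0],[0,0,0,0,0,2.5,0],[0,0,0,0,0,2.5,0],[0,0,0,0,0,2.5,30],[0,0,0,0,0,2.5,45]]'
python3 -m pendant '[[0,0,0,0,0,0,45],[0,0,0,0,0,-1.2,45],[0,0,0,0,0,-2.5,45],[0,0,0,0,0,-2.5,45]]'
python3 - <<'E'
from h import *
c=Cam("wrist","pics/w6.png")
for n,a in("yel",100),("amb",150),("red",100):
  for k in c.blobs(*COL[n],a)[:3]: print(n,cv2.boundingRect(k),*c.rect(cv2.convexHull(k),14))
print(r.state()["ee_pos"]);goto(668,-55,150,133)
E
```

```text
clock: 12.05
ee_pos: [478.6, 154.8, 158.8]
tool_rot: [-0.001, 0.993, -0.118, 0.0]
contact_force: [0.6, -1.5, -0.6]
opening: 21.0
grasp_force: 39.4
clock: 12.55
ee_pos: [503.8, 379.4, 158.6]
tool_rot: [-0.002, 0.993, -0.118, -0.0]
contact_force: [0.4, 0.2, -0.7]
opening: 21.4
grasp_force: 39.4
clock: 13.05
ee_pos: [507.0, 374.9, 61.3]
tool_rot: [-0.002, 0.993, -0.121, 0.002]
contact_force: [0.5, 0.3, 0.9]
opening: 37.6
grasp_force: 0.0
clock: 13.45
ee_pos: [509.7, 377.1, 167.6]
tool_rot: [-0.006, 0.993, -0.121, 0.005]
contact_force: [0.9, -0.2, 0.7]
opening: 38.5
grasp_force: 0.0
yel (349, 148, 39, 71) [497.4 337. ] 67.4 24.9 -29.3
amb (50, 209, 183, 177) [410.8 604.5] 227.9 191.0 -23.3
amb (404, 130, 48, 66) [503.7 283.2] 65.7 17.7 20.0
amb (195, 371, 28, 29) [293.9 562.2] 57.1 26.1 -48.3
[508.26656064 376.06504572 164.72197155]
shift units [6.46 9.51 0.33]
tool-y now -103.9 rotz units -9.48
level rot x,y units [-0.09 -0.06]
```

View pics/w6.png

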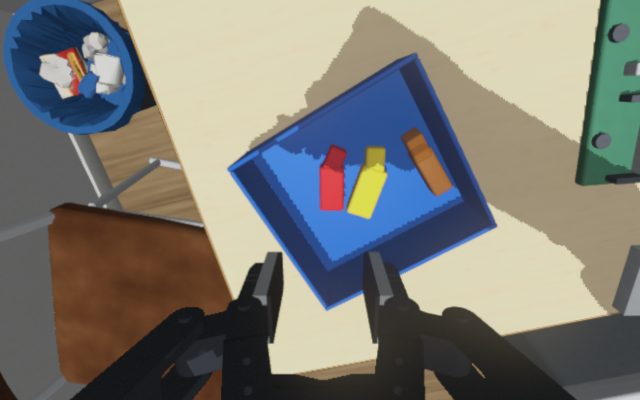

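The bin holds red (332,178), yellow (368,182) and amber (427,162), all lying flat and below the rim.

```bash
python3 -m pendant '[[0,0,0,3.23,4.75,0,60],[0,0,0,3.23,4.75,0,60],[0,0,0,3.23,4.75,0,60],[0,0,0,3.23,4.75,0,60],[0,0,0,3.23,4.75,0,60]]'
python3 -m pendant '[[0,0,-7,3.2,4.75,0.1,60],[0,0,-7,3.2,4.75,0.1,60],[0,0,-7,3.2,4.75,0.1,60],[0,0,-7,3.2,4.75,0.1,60],[0,0,-7,3.2,4.75,0.1,60]]'
python3 -m pendant '[[0,0,-2.5,0,0,0,60],[0,0,-2.5,0,0,0,60],[0,0,-2.5,0,0,0,60]]'
python3 - <<'E'
from h import *
c=Cam("wrist","pics/w7.png")
for k in c.blobs(*COL["amb"],200)[:3]: print(cv2.boundingRect(k),*c.rect(cv2.convexHull(k),12))
print(r.state()["ee_pos"]);goto(668,-56,3,133)
E
```

```text
clock: 14.0
ee_pos: [586.4, 152.9, 158.6]
tool_rot: [0.001, 0.992, -0.123, 0.001]
contact_force: [0.2, -0.1, 1.0]
opening: 51.2
grasp_force: 0.0
clock: 14.5
ee_pos: [664.5, -62.9, 154.5]
tool_rot: [0.001, 0.97, 0.244, 0.0]
contact_force: [0.0, 0.0, -0.7]
opening: 51.4
grasp_force: 0.0
clock: 14.8
ee_pos: [663.7, -57.2, 154.3]
tool_rot: [-0.0, 0.93, 0.368, 0.0]
contact_force: [-0.3, -0.5, 0.2]
opening: 51.4
grasp_force: 0.0
[663.73435104 -56.80585783 154.35382317]
shift units [0.09 0.06 3.78]
tool-y now -47.0 rotz units 0.0
level rot x,y units [-0. -0.]
```

View pics/w7.png

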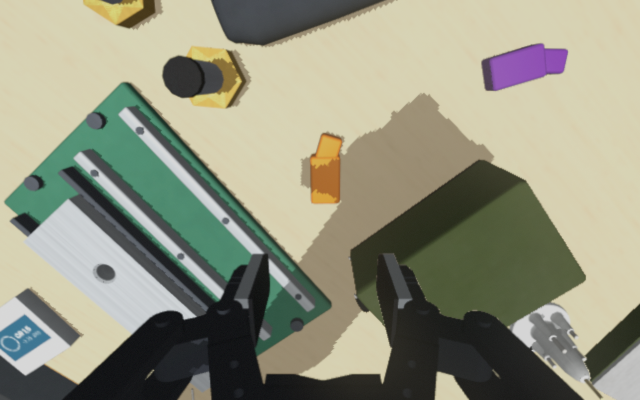

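Two offcut-shaped things here: orange (325,178) and purple (525,67). The orange one fits the description, and the enlarged close view shows it clearly. Next I check clearance to the green box.

Run:
```python
from h import *
c=Cam("wrist"); M=rot(r.state()["tool_rot"]); P=np.array([668,-56,0])
p=c.on(325,180,14);print("orange straight",p)
for z in(50,80):
  for u in[(352,250),(485,163),(365,312)]: 
    q=c.on(*u,z); print(z,q.round(),"rel tool",(M.T@(q-p)).round())
goto(p[0],p[1],3)
```

```text
orange straight [667.21078198 -55.83065791  14.        ]
50 [ 646. -106.   50.] rel tool [-50.  22. -36.]
50 [ 767. -128.   50.] rel tool [ 24. 120. -36.]
50 [ 610. -158.   50.] rel tool [-111.   35.  -36.]
80 [656. -93.  80.] rel tool [-34.  19. -66.]
80 [ 762. -112.   80.] rel tool [ 31. 106. -66.]
80 [ 624. -138.   80.] rel tool [-88.  31. -66.]
shift units [0.08 0.05 3.78]
level rot x,y units [-0. -0.]
```

Run:
```python
from h import *
c=Cam("wrist")
a=Cam("scene");b=Cam("side")
for z in(40,50,60,70,80):
  q=c.on(352,250,z); print(z,np.round(a.px(q)),np.round(b.px(q)), np.round(a.px(c.on(485,163,z))),np.round(b.px(c.on(485,163,z))))
im=cv2.imread("pics/s3.png")[180:270,330:440]; sd=cv2.imread("pics/side0.png")[205:285,325:435]
im=cv2.resize(im,(440,360),interpolation=2); sd=cv2.resize(sd,(440,320),interpolation=2)
cv2.imwrite("pics/box.png",np.vstack([im,sd])[:600])
```

```text
40 [354. 222.] [347. 233.] [385. 205.] [394. 227.]
50 [353. 218.] [347. 229.] [383. 201.] [393. 223.]
60 [353. 214.] [348. 224.] [382. 198.] [392. 219.]
70 [352. 210.] [348. 220.] [380. 195.] [391. 215.]
80 [351. 205.] [349. 216.] [378. 191.] [389. 211.]
```

View pics/box.png

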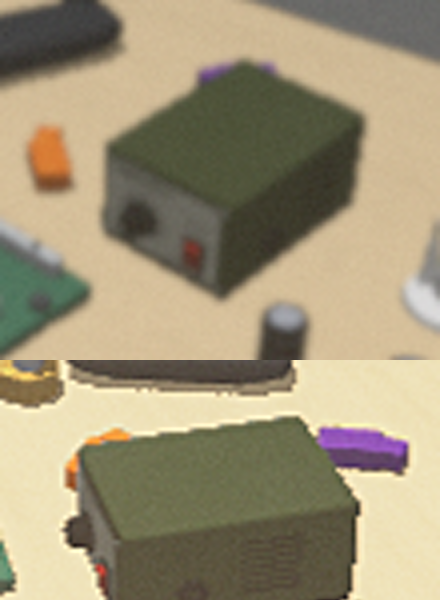

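The crop shows the box's near top corner at scene (357,217) and side (345,228), so it is about 52 mm high. The gripper body at 76 mm clears it.

```bash
python3 -m pendant '[[0,0,0,0.12,0.05,1.25,60],[0,0,0,0.12,0.05,2.5,60],[0,0,0,0.12,0.05,3.5,60],[0,0,0,0.12,0.05,3.75,60],[0,0,0,0.12,0.05,3.75,40]]' 40
python3 -m pendant '[[0,0,0,0,0,0,0],[0,0,0,0,0,0,0],[0,0,0,0,0,0,0],[0,0,0,0,0,0,0],[0,0,0,0,0,-1,0]]' 40
python3 -m pendant '[[0,0,0,0,0,-1.25,0],[0,0,0,0,0,-2.5,0],[0,0,0,0,0,-3,0],[0,0,0,0,0,-3,0]]'
python3 - <<'E'
from h import *
print(r.state()["ee_pos"]); goto(545,330,150,None)
E
```

```text
clock: 15.55
ee_pos: [667.8, -54.6, 3.2]
tool_rot: [-0.0, 0.93, 0.368, -0.001]
contact_force: [0.4, 0.5, 0.1]
opening: 38.4
grasp_force: 0.0
clock: 16.05
ee_pos: [664.9, -54.8, 40.6]
tool_rot: [-0.002, 0.93, 0.368, -0.004]
contact_force: [-0.1, 0.2, -0.3]
opening: 24.9
grasp_force: 43.2
clock: 16.45
ee_pos: [671.7, -55.0, 169.4]
tool_rot: [0.002, 0.93, 0.368, 0.004]
contact_force: [0.0, 0.0, 0.2]
opening: 24.9
grasp_force: 43.2
[671.66062487 -55.02296528 169.44577943]
shift units [ 4.27 -9.19  0.46]
level rot x,y units [ 0.06 -0.06]
```

```bash
python3 -m pendant '[[0,0,0,2.1,-4.58,0,0],[0,0,0,2.1,-4.58,0,0],[0,0,0,2.1,-4.58,0,0],[0,0,0,2.1,-4.58,0,0],[0,0,0,2.1,-4.58,0,0]]'
python3 -m pendant '[[0,0,0,2.05,-4.58,0,0],[0,0,0,2.05,-4.58,0,0],[0,0,0,2.05,-4.58,0,0],[0,0,0,2.05,-4.58,0,0],[0,0,0,2.05,-4.58,0,0]]'
python3 -m pendant '[[0,0,0,0,0,1.25,0],[0,0,0,0,0,2.3,0],[0,0,0,0,0,2.3,0],[0,0,0,0,0,2.3,30],[0,0,0,0,0,2.3,45]]'
python3 -m pendant '[[0,0,0,0,0,0,45],[0,0,0,0,0,-1.2,45],[0,0,0,0,0,-2.5,45],[0,0,0,0,0,-2.5,45]]'
python3 - <<'E'
from h import *
c=Cam("wrist","pics/w8.png")
for n,a in("yel",100),("amb",150),("red",100):
  for k in c.blobs(*COL[n],a)[:4]: print(n,cv2.boundingRect(k),*c.rect(cv2.convexHull(k),14))
M=Cam("side","pics/si8.png"); print(r.state()["ee_pos"],r.state()["qpos"]);goto(664,-22,300,90)
E
```

```text
clock: 16.95
ee_pos: [600.6, 146.2, 163.6]
tool_rot: [-0.003, 0.928, 0.373, -0.001]
contact_force: [-0.1, -0.2, -0.0]
opening: 24.7
grasp_force: 43.2
clock: 17.45
ee_pos: [533.6, 335.4, 163.7]
tool_rot: [-0.003, 0.928, 0.373, -0.001]
contact_force: [-0.1, 0.7, 0.9]
opening: 24.7
grasp_force: 43.2
clock: 17.95
ee_pos: [540.8, 326.7, 74.6]
tool_rot: [-0.0, 0.93, 0.368, 0.002]
contact_force: [0.4, 0.1, 0.1]
opening: 37.7
grasp_force: 0.0
clock: 18.35
ee_pos: [543.7, 329.1, 181.4]
tool_rot: [-0.002, 0.93, 0.368, 0.007]
contact_force: [0.3, 0.1, -1.2]
opening: 38.8
grasp_force: 0.0
yel (241, 168, 66, 47) [501.8 353.1] 67.5 24.7 -21.1
yel (516, 183, 39, 47) [666.2 156.3] 48.7 31.4 37.8
yel (566, 245, 43, 37) [666.2  65.4] 48.2 33.2 15.9
amb (0, 0, 133, 217) [416.5 536.7] 219.2 116.5 26.5
amb (310, 208, 39, 57) [504.  281.9] 64.9 17.6 16.3
amb (312, 159, 28, 32) [547.5 328.7] 30.6 25.5 45.9
red (233, 156, 58, 36) [510.3 376.1] 57.8 21.4 -20.7
[540.79152195 326.86967216 175.60286938] [-0.44357035  0.57593068 -0.2432903   1.63078301  0.16281052  0.94885799
 -1.56112055]
shift units [-3.7   8.47 -3.12]
tool-y now -46.8 rotz units 7.19
level rot x,y units [ 0.01 -0.06]
```

```bash
python3 -m pendant '[[0,0,0,-3.75,4.13,-0.63,60],[0,0,0,-3.75,4.13,-0.63,60],[0,0,0,-3.75,4.13,-0.63,60],[0,0,0,-3.75,4.13,-0.63,60],[0,0,0,-3.75,4.13,-0.63,60]]'
python3 -m pendant '[[0,0,0,-3.75,4.13,-0.63,60],[0,0,0,-3.75,4.13,-0.63,60],[0,0,0,-3.75,4.13,-0.63,60],[0,0,0,-3.75,4.13,-0.63,60],[0,0,0,-3.75,4.13,-0.63,60]]'
python3 -m pendant '[[0,0,7.2,-3.75,4.13,-0.63,60],[0,0,7.2,-3.75,4.13,-0.63,60],[0,0,7.2,-3.75,4.13,-0.63,60],[0,0,7.2,-3.75,4.13,-0.63,60],[0,0,7.2,-3.75,4.13,-0.63,60]]'
python3 - <<'E'
from h import *
for i in range(1):
  print(r.state()["ee_pos"],r.state()["qpos"][6])
c=Cam("wrist","pics/w9.png");a=Cam("scene","pics/s9.png"); b=Cam("side","pics/si9.png")
for k in c.blobs((3,80,30),(16,220,200),800)[:3]: print(cv2.boundingRect(k),*c.rect(cv2.convexHull(k),35))
goto(500,-340,200,90)
E
```

```text
clock: 18.95
ee_pos: [542.3, 96.8, 197.0]
tool_rot: [0.001, 0.931, 0.365, -0.001]
contact_force: [0.2, -0.2, -0.4]
opening: 51.1
grasp_force: 0.0
clock: 19.45
ee_pos: [545.1, -126.1, 222.4]
tool_rot: [0.001, 0.931, 0.365, -0.001]
contact_force: [0.8, 0.1, -0.5]
opening: 50.8
grasp_force: 0.0
clock: 19.95
ee_pos: [547.8, -349.1, 247.5]
tool_rot: [0.001, 1.0, -0.004, -0.001]
contact_force: [0.2, -0.4, 0.4]
opening: 51.2
grasp_force: 0.0
[ 547.83616188 -349.13097264  247.48310402] -1.051471489281099
(262, 169, 126, 55) [ 510.1 -351.1] 139.0 63.9 89.5
shift units [-1.22 -0.13  1.17]
tool-y now -90.0 rotz units 0.01
level rot x,y units [0.   0.02]
```

View pics/w9.png

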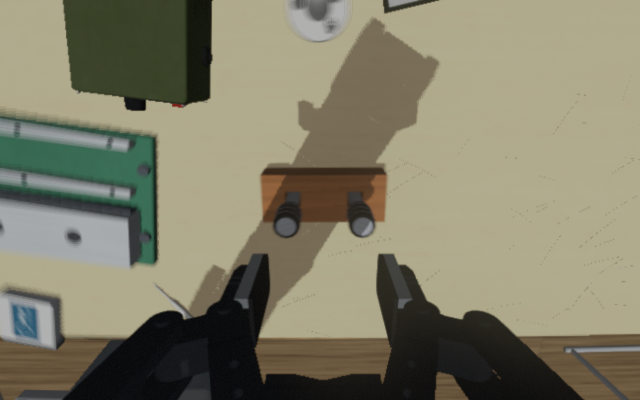

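The wrist view shows the rack (323,195) square to the world axes, with pin heads at (287,226) for pin1 and (361,226) for pin2.

Run:
```python
from h import *
c=Cam("wrist","pics/w10.png")
g=cv2.cvtColor(c.im,cv2.COLOR_RGB2GRAY)[200:260,260:400]
ci=cv2.HoughCircles(cv2.GaussianBlur(g,(3,3),0),cv2.HOUGH_GRADIENT,1,40,param1=80,param2=12,minRadius=9,maxRadius=18); print(ci)
for k in ci[0]: print(c.on(k[0]+260,k[1]+200,110))
for k in c.blobs((3,80,30),(16,220,200),800)[:1]:
  print(cv2.boundingRect(k),*c.rect(cv2.convexHull(k),35))
  x,y,w,h=cv2.boundingRect(k); print(c.on(x,y+h,35),c.on(x+w,y+h,35))
print(c.on(291,193,35),c.on(355,193,35), "socket/pin")
print(r.state()["ee_pos"])
```

```text
[[[104.5  25.5  13.2]
  [ 27.5  26.5   9.4]]]
[ 509.60082701 -383.02713199  110.        ]
[ 508.55662867 -313.06103825  110.        ]
(264, 169, 126, 55) [ 511.1 -349.2] 139.2 63.8 -89.4
[ 478.03562561 -277.53098301   35.        ] [ 478.14312945 -422.57703118   35.        ]
[ 515.66414116 -309.76974589   35.        ] [ 515.72057232 -381.02938063   35.        ] socket/pin
[ 549.54119876 -342.77850783  246.77118526]
```

```bash
python3 -m pendant '[[0,0,0,-1.01,-0.74,0,60],[0,0,0,-1.01,-0.74,1.25,60],[0,0,0,-1.01,-0.74,2.5,60],[0,0,0,-1.01,-0.74,3.6,60],[0,0,0,-1.01,-0.74,4.3,60]]' 60
python3 -m pendant '[[0,0,0,0,0,0,60],[0,0,0,0,0,0,30],[0,0,0,0,0,0,0],[0,0,0,0,0,0,0],[0,0,0,0,0,0,0]]' 60
python3 - <<'E'
from h import *
s=r.state();print(s["ee_pos"],s["opening"],s["grasp_force"],s["contact_force"])
E
```

```text
clock: 20.65
ee_pos: [508.1, -310.0, 72.4]
tool_rot: [-0.002, 1.0, 0.004, -0.002]
contact_force: [-0.1, 0.3, -0.2]
opening: 51.1
grasp_force: 0.0
clock: 21.15
ee_pos: [511.1, -314.3, 77.9]
tool_rot: [0.001, 1.0, 0.002, 0.002]
contact_force: [-0.3, 1.1, 7.2]
opening: 24.0
grasp_force: 59.1
[ 511.0875381  -314.30329877   77.93251816] 23.964740325962723 59.07290875911713 [-0.33598213  1.05663147  7.17644486]
```

```bash
python3 -m pendant '[[0,0,0,0,0,-0.6,0],[0,0,0,0,0,-1.5,0],[0,0,0,0,0,-2.5,0],[0,0,0,0,0,-3.5,0],[0,0,0,0,0,-3.5,0]]' 60
python3 -m pendant '[[0,0,0,-0.44,-4.36,0,0],[0,0,0,-0.44,-4.36,0,0],[0,0,0,-0.44,-4.36,0,0],[0,0,0,-0.44,-4.36,0,0],[0,0,0,-0.44,-4.36,0,0]]'
python3 -m pendant '[[0,0,0,-0.44,-4.36,0,0],[0,0,0,-0.44,-4.36,0,0],[0,0,0,-0.44,-4.36,0,0],[0,0,0,-0.44,-4.36,0,0],[0,0,0,-0.44,-4.36,0,0]]'
python3 -m pendant '[[0,0,0,0,0,0,0],[0,0,0,0,0,0,0],[0,0,0,0,0,0,0]]'
python3 - <<'E'
from h import *
print(r.state()["ee_pos"],r.state()["opening"])
c=Cam("wrist","pics/w11.png")
m=(c.hsv[:,:,1]<40)&(c.hsv[:,:,2]>110)
print([np.round(c.px(np.array([x,y,38.])))for x,y in((475.5,36.1),(463.5,-51.8))])
E
```

```text
clock: 21.65
ee_pos: [512.8, -316.0, 222.6]
tool_rot: [0.003, 1.0, 0.002, 0.005]
contact_force: [0.6, 0.0, -0.7]
opening: 23.8
grasp_force: 59.7
clock: 22.15
ee_pos: [490.9, -134.7, 215.6]
tool_rot: [-0.001, 1.0, 0.005, -0.0]
contact_force: [-0.2, 0.2, -1.0]
opening: 23.7
grasp_force: 59.7
clock: 22.65
ee_pos: [472.8, 38.4, 215.8]
tool_rot: [-0.001, 1.0, 0.005, 0.0]
contact_force: [0.1, -0.5, -1.1]
opening: 23.5
grasp_force: 59.7
clock: 22.95
ee_pos: [473.4, 33.0, 215.8]
tool_rot: [0.0, 1.0, 0.0, -0.0]
contact_force: [-0.8, 0.5, -1.9]
opening: 23.3
grasp_force: 59.7
[473.38690394  33.00383118 215.82279036] 23.298517394562804
[array([320., 170.]), array([408., 182.])]
```

View pics/w11.png

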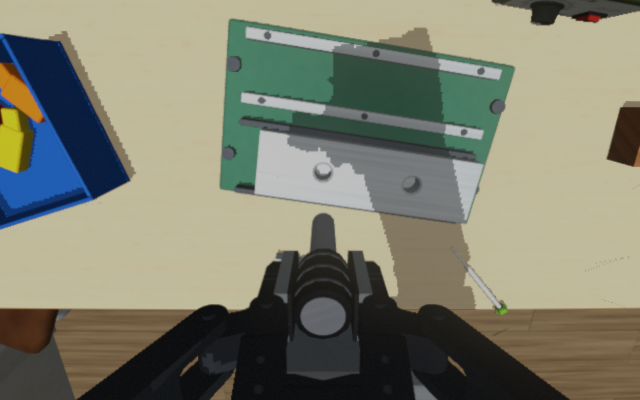

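The view shows the pin gripped upright with its tip at (322,217). The holes are at (323,171) and (411,183), and the jig's base corners at (231,19), (513,67) and (221,189).

Run:
```python
from h import *
c=Cam("wrist")
for u in((323,171),(411,183)): print("hole",c.on(*u,38).round(1))
p=[c.on(*u,12) for u in((231,19),(513,67),(221,189))]; print(np.round(p,1),np.linalg.norm(p[0]-p[1]),np.linalg.norm(p[0]-p[2]))
print("plate",[c.on(*u,38).round(1) for u in((260,131),(254,195),(467,222),(482,159))])
print("jaws inner edges",[c.on(*u,26).round(1) for u in((246,41),(500,79),(243,94),(483,131))])
print("tip",c.on(322,217,150).round(1)); print(r.state()["ee_pos"])
goto(c.on(323,171,38)[0],c.on(323,171,38)[1],106)
```

```text
hole [474.7  33.1  38. ]
hole [462.5 -54.7  38. ]
[[ 613.2  118.5   12. ]
 [ 572.2 -151.1   12. ]
 [ 447.8  143.7   12. ]] 272.69493166155104 167.2676017268013
plate [array([513.7,  92.7,  38. ]), array([449.8, 102.6,  38. ]), array([ 420.3, -116.9,   38. ]), array([ 487. , -122.1,   38. ])]
jaws inner edges [array([593. , 102.9,  26. ]), array([ 561. , -133.2,   26. ]), array([546.9, 109.1,  26. ]), array([ 512.5, -124.6,   26. ])]
tip [472.1  33.9 150. ]
[473.29862785  33.55548876 215.84715987]
shift units [0.04 0.01 2.75]
level rot x,y units [0. 0.]
```

```bash
python3 -m pendant '[[0,0,0,0.04,0,1,0],[0,0,0,0.04,0,2,0],[0,0,0,0.04,0,2.6,0],[0,0,0,0.04,0,2.7,0],[0,0,0,0.04,0,2.7,0]]'
python3 -m pendant '[[0,0,0,0,0,0.05,0],[0,0,0,0,0,0.1,0],[0,0,0,0,0,0.15,0],[0,0,0,0,0,0.2,0],[0,0,0,0,0,0.2,0]]'
```

```text
clock: 23.55
ee_pos: [474.7, 34.3, 107.9]
tool_rot: [0.0, 1.0, 0.001, -0.0]
contact_force: [0.6, -0.1, -0.7]
opening: 23.2
grasp_force: 59.9
clock: 24.05
ee_pos: [475.7, 34.5, 100.3]
tool_rot: [0.0, 1.0, 0.002, 0.001]
contact_force: [1.3, -0.8, 0.5]
opening: 23.6
grasp_force: 60.0
```

```bash
python3 -m pendant '[[0,0,0,0,0,0.05,0],[0,0,0,0,0,0.1,0],[0,0,0,0,0,0.15,0],[0,0,0,0,0,0.15,0]]'
python3 -m pendant '[[0,0,0,0,0,0.05,0],[0,0,0,0,0,0.1,0],[0,0,0,0,0,0.15,0],[0,0,0,0,0,0.15,0]]'
```

```text
clock: 24.45
ee_pos: [475.6, 34.3, 93.9]
tool_rot: [0.0, 1.0, 0.001, 0.001]
contact_force: [2.9, -4.3, -0.7]
opening: 23.7
grasp_force: 59.8
clock: 24.85
ee_pos: [475.6, 34.2, 87.9]
tool_rot: [0.0, 1.0, 0.001, 0.001]
contact_force: [4.5, -4.1, -0.1]
opening: 23.5
grasp_force: 59.9
```

```bash
python3 -m pendant '[[0,0,0,0.01,0.02,0.05,0],[0,0,0,0.01,0.02,0.1,0],[0,0,0,0.01,0.02,0.1,0]]'
python3 -m pendant '[[0,0,0,0,0,0.05,0],[0,0,0,0,0,0.1,0],[0,0,0,0,0,0.1,0]]'
```

```text
clock: 25.15
ee_pos: [476.6, 34.1, 85.6]
tool_rot: [-0.0, 1.0, 0.002, 0.001]
contact_force: [-1.4, -3.4, 23.1]
opening: 23.7
grasp_force: 62.6
clock: 25.45
ee_pos: [479.8, 34.3, 84.5]
tool_rot: [-0.0, 1.0, 0.001, 0.004]
contact_force: [-4.0, -4.0, 50.7]
opening: 23.7
grasp_force: 67.1
```

```bash
python3 -m pendant '[[0,0,0,0,0,-0.12,0],[0,0,0,0,0,-0.12,30],[0,0,0,0,0,-0.12,60],[0,0,0,0,0,-0.12,60],[0,0,0,0,0,-0.8,60]]'
python3 -m pendant '[[0,0,0,0,0,-1.2,60],[0,0,0,0,0,-2.4,60],[0,0,0,0,0,-2.4,60],[0,0,0,0,0,-2.4,60]]'
python3 - <<'E'
from h import *
print(r.state()["ee_pos"])
c=Cam("wrist","pics/w12.png"); b=Cam("side","pics/si12.png"); b2=Cam("scene","pics/s12.png")
for n,u,v,z in ():pass
goto(510,-383,190,90)
E
```

```text
clock: 25.95
ee_pos: [471.6, 34.0, 109.0]
tool_rot: [0.0, 1.0, 0.002, -0.004]
contact_force: [0.0, 0.4, 0.5]
opening: 51.6
grasp_force: 0.0
clock: 26.35
ee_pos: [475.1, 34.2, 208.2]
tool_rot: [-0.0, 1.0, 0.002, 0.0]
contact_force: [-0.4, -0.2, -0.6]
opening: 51.3
grasp_force: 0.0
[475.09447371  34.19778524 208.17574397]
shift units [ 0.87 10.43  0.41]
tool-y now -89.8 rotz units 0.03
level rot x,y units [0.   0.04]
```

View pics/w12.png

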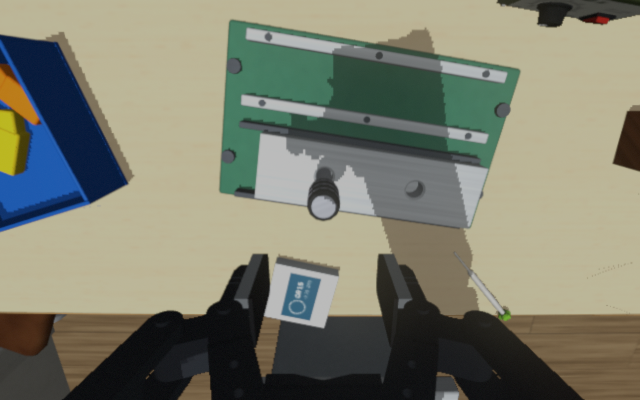

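Pin1 stands in the left hole with its head at (323,205), and the right hole is free at (415,188). Next is pin2.

```bash
python3 -m pendant '[[0,0,0,0.43,5.2,0,60],[0,0,0,0.43,5.2,0,60],[0,0,0,0.43,5.2,0,60],[0,0,0,0.43,5.2,0,60],[0,0,0,0.43,5.2,0,60]]'
python3 -m pendant '[[0,0,0,0.43,5.2,0,60],[0,0,0,0.43,5.2,0,60],[0,0,0,0.43,5.2,0,60],[0,0,0,0.43,5.2,0,60],[0,0,0,0.43,5.2,0,60]]'
python3 -m pendant '[[0,0,0,0,0,0,60],[0,0,0,0,0,0,60]]'
python3 - <<'E'
from h import *
c=Cam("wrist")
for k in c.blobs((3,80,30),(16,220,200),800)[:1]: print(*c.rect(cv2.convexHull(k),35))
print(np.round(c.px(np.array([509.6,-383,110]))))
g=cv2.cvtColor(c.im,cv2.COLOR_RGB2GRAY); ci=cv2.HoughCircles(cv2.GaussianBlur(g,(3,3),0),cv2.HOUGH_GRADIENT,1,40,param1=80,param2=14,minRadius=10,maxRadius=18)
if ci is not None: print([(k.round(),c.on(k[0],k[1],110).round(1)) for k in ci[0][:6]])
goto(509.6,-383,75,90)
E
```

```text
clock: 27.0
ee_pos: [491.3, -180.8, 206.3]
tool_rot: [0.001, 1.0, -0.003, -0.001]
contact_force: [-0.0, 0.4, 0.3]
opening: 51.5
grasp_force: 0.0
clock: 27.5
ee_pos: [508.4, -388.3, 206.0]
tool_rot: [0.001, 1.0, -0.002, -0.002]
contact_force: [-0.1, -0.9, 0.4]
opening: 51.4
grasp_force: 0.0
clock: 27.7
ee_pos: [511.1, -379.5, 206.5]
tool_rot: [-0.001, 1.0, 0.002, -0.001]
contact_force: [-0.4, 0.5, -0.4]
opening: 51.2
grasp_force: 0.0
[ 509.2 -349.7] 139.5 61.2 -89.7
[328. 202.]
[(array([328., 204.,  11.], dtype=float32), array([ 508. , -383.5,  110. ])), (array([  6., 224.,  11.], dtype=float32), array([ 489.6, -129.4,  110. ]))]
shift units [-0.04  0.11  3.3 ]
tool-y now -89.7 rotz units 0.06
level rot x,y units [-0.02  0.01]
```

```bash
python3 -m pendant '[[0,0,0,-0.04,0.1,1.2,60],[0,0,0,-0.04,0.1,2.4,60],[0,0,0,-0.04,0.1,3.2,60],[0,0,0,-0.04,0.1,3.3,60],[0,0,0,-0.04,0.1,3.3,40]]' 60
python3 -m pendant '[[0,0,0,0,0,0,10],[0,0,0,0,0,0,0],[0,0,0,0,0,0,0],[0,0,0,0,0,0,0]]' 60
python3 -m pendant '[[0,0,0,0,0,-0.6,0],[0,0,0,0,0,-1.5,0],[0,0,0,0,0,-2.5,0],[0,0,0,0,0,-3.5,0],[0,0,0,0,0,-3.5,0]]' 60
python3 -m pendant '[[0,0,0,-0.58,-4.1,0,0],[0,0,0,-0.58,-4.1,0,0],[0,0,0,-0.58,-4.1,0,0],[0,0,0,-0.58,-4.1,0,0],[0,0,0,-0.58,-4.1,0,0]]'
python3 -m pendant '[[0,0,0,-0.58,-4.1,0,0],[0,0,0,-0.58,-4.1,0,0],[0,0,0,-0.58,-4.1,0,0],[0,0,0,-0.58,-4.1,0,0],[0,0,0,-0.58,-4.1,0,0]]'
python3 -m pendant '[[0,0,0,0,0,0,0],[0,0,0,0,0,0,0],[0,0,0,0,0,0,0]]'
python3 - <<'E'
from h import *
c=Cam("wrist","pics/w13.png")
print(np.round(c.px(np.array([462.5,-54.7,38.]))))
g=cv2.cvtColor(c.im,cv2.COLOR_RGB2GRAY); ci=cv2.HoughCircles(cv2.GaussianBlur(g,(3,3),0),cv2.HOUGH_GRADIENT,1,30,param1=80,param2=12,minRadius=6,maxRadius=14)
if ci is not None: print([(k.round(),c.on(k[0],k[1],38).round(1)) for k in ci[0][:8]])
goto(463.2,-54.1,107,90)
E
```

```text
clock: 28.25
ee_pos: [509.8, -384.3, 76.0]
tool_rot: [-0.001, 1.0, 0.003, -0.0]
contact_force: [0.1, 0.6, 0.5]
opening: 38.1
grasp_force: 0.0
clock: 28.65
ee_pos: [511.0, -386.0, 78.1]
tool_rot: [0.0, 1.0, 0.002, 0.002]
contact_force: [-0.2, 2.7, 7.5]
opening: 23.4
grasp_force: 59.5
clock: 29.15
ee_pos: [512.5, -388.8, 223.2]
tool_rot: [0.004, 1.0, 0.001, 0.005]
contact_force: [0.6, -0.1, -1.0]
opening: 23.5
grasp_force: 59.3
clock: 29.65
ee_pos: [485.7, -219.1, 216.2]
tool_rot: [-0.0, 1.0, 0.004, 0.0]
contact_force: [-0.3, -0.4, -1.1]
opening: 23.6
grasp_force: 59.5
clock: 30.15
ee_pos: [462.4, -56.7, 216.2]
tool_rot: [-0.0, 1.0, 0.003, 0.0]
contact_force: [0.3, -1.0, -0.6]
opening: 23.8
grasp_force: 59.6
clock: 30.45
ee_pos: [462.1, -59.9, 215.9]
tool_rot: [0.0, 1.0, 0.0, 0.0]
contact_force: [-0.5, 0.9, -0.7]
opening: 23.6
grasp_force: 59.6
[317. 172.]
[(array([196., 188.,  13.], dtype=float32), array([446.5,  66.7,  38. ])), (array([226., 162.,  11.], dtype=float32), array([472.1,  34.2,  38. ])), (array([218., 292.,   8.], dtype=float32), array([322.8,  57.3,  38. ])), (array([318., 174.,   8.], dtype=float32), array([461. , -55.7,  38. ])), (array([320., 222.,  11.], dtype=float32), array([408.4, -57.6,  38. ])), (array([136.,  50.,   9.], dtype=float32), array([573.3, 105.7,  38. ])), (array([140., 142.,   7.], dtype=float32), array([492.8, 116.1,  38. ]))]
shift units [ 0.03 -0.14  2.72]
tool-y now -89.9 rotz units 0.01
level rot x,y units [ 0. -0.]
```

```bash
python3 -m pendant '[[0,0,0,0.02,-0.12,1,0],[0,0,0,0.02,-0.12,2,0],[0,0,0,0.02,-0.12,2.6,0],[0,0,0,0.02,-0.12,2.7,0],[0,0,0,0.02,-0.12,2.7,0]]'
python3 -m pendant '[[0,0,0,0,0,0.05,0],[0,0,0,0,0,0.1,0],[0,0,0,0,0,0.15,0],[0,0,0,0,0,0.2,0],[0,0,0,0,0,0.2,0]]'
python3 -m pendant '[[0,0,0,0,0,0.05,0],[0,0,0,0,0,0.1,0],[0,0,0,0,0,0.1,0]]'
```

```text
clock: 31.0
ee_pos: [462.6, -53.8, 107.8]
tool_rot: [0.0, 1.0, 0.001, -0.001]
contact_force: [-0.2, 0.7, -0.7]
opening: 23.5
grasp_force: 59.7
clock: 31.5
ee_pos: [463.4, -54.5, 100.5]
tool_rot: [0.001, 1.0, 0.001, 0.001]
contact_force: [-0.1, -4.3, 3.9]
opening: 23.3
grasp_force: 59.9
clock: 31.8
ee_pos: [463.1, -55.0, 96.1]
tool_rot: [0.001, 1.0, 0.001, 0.0]
contact_force: [0.6, -6.4, -1.6]
opening: 23.2
grasp_force: 59.4
```

```bash
python3 -m pendant '[[0,0,0,0,0.02,0.05,0],[0,0,0,0,0.02,0.1,0],[0,0,0,0,0.02,0.15,0],[0,0,0,0,0.02,0.2,0],[0,0,0,0,0.02,0.2,0]]'
python3 -m pendant '[[0,0,0,0,0,0.05,0],[0,0,0,0,0,0.1,0],[0,0,0,0,0,0.1,0]]'
```

```text
clock: 32.3
ee_pos: [463.0, -55.2, 87.8]
tool_rot: [0.001, 1.0, 0.001, 0.0]
contact_force: [0.6, -5.4, -0.6]
opening: 23.5
grasp_force: 59.5
clock: 32.6
ee_pos: [464.1, -55.2, 85.7]
tool_rot: [0.001, 1.0, 0.001, 0.001]
contact_force: [-4.1, -5.0, 24.4]
opening: 23.8
grasp_force: 62.4
```

```bash
python3 -m pendant '[[0,0,0,0,0,-0.08,0],[0,0,0,0,0,-0.08,30],[0,0,0,0,0,-0.08,60],[0,0,0,0,0,-0.08,60],[0,0,0,0,0,-0.8,60]]'
python3 -m pendant '[[0,0,0,0,0,-1.2,60],[0,0,0,0,0,-2.2,60],[0,0,0,0,0,-2.2,60],[0,0,0,1.2,-0.8,-2.2,60]]'
python3 -m pendant '[[0,0,0,2.4,-1.65,0,60],[0,0,0,2.4,-1.65,0,60],[0,0,0,2.4,-1.65,0,60],[0,0,0,2.4,-1.65,0,60],[0,0,0,2.4,-1.65,0,60]]'
python3 -m pendant '[[0,0,0,2.4,-1.65,0,60],[0,0,0,2.4,-1.65,0,60],[0,0,0,2.4,-1.65,0,60],[0,0,0,2.4,-1.65,0,60],[0,0,0,2.4,-1.65,0,60]]'
python3 - <<'E'
from h import *
print(r.state()["ee_pos"])
c=Cam("wrist","pics/w14.png");Cam("scene","pics/s14.png");Cam("side","pics/si14.png")
for k in c.blobs((15,80,40),(30,255,255),300)[:6]: print(cv2.boundingRect(k),cv2.contourArea(k),*c.rect(cv2.convexHull(k),22))
E
```

```text
clock: 33.1
ee_pos: [460.0, -53.3, 113.6]
tool_rot: [-0.0, 1.0, 0.002, -0.003]
contact_force: [-1.0, -0.9, 0.7]
opening: 51.5
grasp_force: 0.0
clock: 33.5
ee_pos: [500.7, -30.0, 204.3]
tool_rot: [0.001, 1.0, -0.002, -0.002]
contact_force: [0.6, -1.3, -0.8]
opening: 51.4
grasp_force: 0.0
clock: 34.0
ee_pos: [598.9, 39.8, 202.8]
tool_rot: [0.0, 1.0, 0.002, -0.001]
contact_force: [-0.3, -0.5, 0.1]
opening: 51.1
grasp_force: 0.0
clock: 34.5
ee_pos: [694.5, 104.5, 203.4]
tool_rot: [0.001, 1.0, 0.001, -0.001]
contact_force: [0.5, -0.8, -0.1]
opening: 51.2
grasp_force: 0.0
[694.48412388 104.54594331 203.35942007]
(41, 66, 66, 33) 1580.5 [778.8 333.2] 59.2 28.0 89.7
(102, 286, 43, 63) 1394.5 [515.1 338.8] 94.5 39.9 -23.1
(248, 170, 50, 46) 1032.0 [673.8 154.2] 47.4 44.8 -22.0
(337, 171, 46, 46) 1012.0 [671.4  67.4] 47.7 44.6 7.9
```

View pics/w14.png

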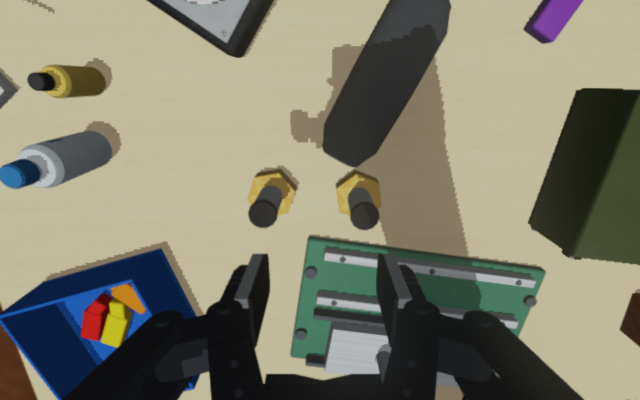

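The view shows two studs standing on their feet at (272,192) and (360,192), and the bottle (65,160) in place. Red, yellow and orange are in the bin. I move the camera straight above the studs to read the hexagon angles.

```bash
python3 -m pendant '[[0,0,0,-2.7,0,1.2,60],[0,0,0,-2.7,0,1.2,60],[0,0,0,-2.7,0,1.2,60],[0,0,0,-2.7,0,1.2,60],[0,0,0,-2.7,0,1.2,60]]'
cat >> h.py <<'E'
def hexes(c,z=22,save=None):
    "brass feet: centre, best hexagon flat-normal angle mod 60 (deg) from support function of outline on plane z"
    out=[]
    for k in c.blobs((15,80,40),(30,255,255),300):
        P=np.array([c.on(*p[0],z)[:2] for p in cv2.convexHull(k)])
        if not 35<np.ptp(P[:,0])<62 or not 35<np.ptp(P[:,1])<62: continue
        H=lambda t:(P@[np.cos(t),np.sin(t)])
        A=[np.mean([np.ptp(H(np.radians(a+b))) for b in(0,60,120)]) for a in range(60)]
        a=int(np.argmin(A)); (ctr,rad)=cv2.minEnclosingCircle(P.astype(np.float32))
        # refine centre: mid of widths
        n=[np.array([np.cos(np.radians(a+b)),np.sin(np.radians(a+b))]) for b in(0,60,120)]
        m=[(np.max(P@q)+np.min(P@q))/2 for q in n]; ce=np.linalg.lstsq(np.array(n),np.array(m),rcond=None)[0]
        out.append((ce.round(1),a,[round(float(np.ptp(P@q)),1) for q in n],round(max(A),1),cv2.boundingRect(k)))
    return out
E
python3 - <<'E'
from h import *
for i in range(2):
    c=Cam("wrist",f"pics/w15{i}.png"); print(r.state()["ee_pos"])
    for o in hexes(c): print(o)
cv2.imwrite("pics/crop15.png",cv2.resize(c.im[30:180,200:420,::-1],(660,450),interpolation=2))
E
```

```text
clock: 35.15
ee_pos: [588.5, 105.4, 156.9]
tool_rot: [0.0, 1.0, 0.001, 0.001]
contact_force: [1.1, 0.4, 0.1]
opening: 51.2
grasp_force: 0.0
[589.37628419 105.53927927 157.1161167 ]
(array([668.5, 156.1]), 10, [44.4, 45.5, 45.4], np.float64(48.2), (234, 56, 58, 63))
(array([666.3,  67.4]), 38, [45.1, 45.4, 44.8], np.float64(49.3), (341, 57, 59, 67))
[589.60985821 105.75873849 157.04377913]
(array([668.3, 156. ]), 10, [44.3, 45.6, 45.4], np.float64(48.1), (234, 58, 58, 63))
(array([666.1,  67.4]), 38, [45.1, 45.5, 44.7], np.float64(48.9), (342, 59, 58, 67))
```

View pics/crop15.png

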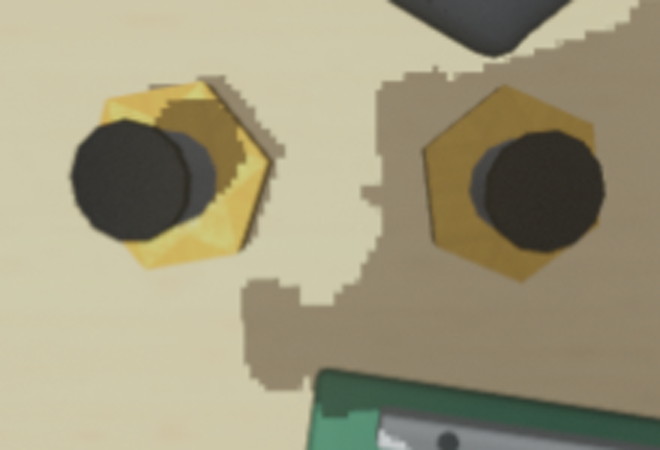

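The crop shows stud A (left) with flat normals at about 10° and stud B (right) at about 38°. The jig needs 52° (mod 60), so A turns -18° and B turns +14°. I pick up A.

```bash
python3 -m pendant '[[0,0,0,1.97,-1.26,0,60],[0,0,0,1.97,-1.26,0,60],[0,0,0,1.97,-1.26,0.5,60],[0,0,0,1.97,-1.26,1.7,60],[0,0,0,1.97,-1.26,2.5,60]]' 60
python3 -m pendant '[[0,0,0,0,0,0.67,60],[0,0,0,0,0,0.67,60],[0,0,0,0,0,0.67,60]]'
python3 -m pendant '[[0,0,0,0,0,0,30],[0,0,0,0,0,0,10],[0,0,0,0,0,0,0],[0,0,0,0,0,0,0],[0,0,0,0,0,0,0]]' 60
python3 -m pendant '[[0,0,0,0,0,-0.5,0],[0,0,0,0,0,-1.5,0],[0,0,0,0,0,-2.2,0],[0,0,0,0,0,-2.2,0],[0,0,0,0,0,-2.2,0]]'
python3 - <<'E'
from h import *
goto(561,17,115,72)
E
```

```text
clock: 35.75
ee_pos: [667.2, 156.5, 53.9]
tool_rot: [0.0, 1.0, 0.002, 0.0]
contact_force: [-0.8, -0.7, -0.3]
opening: 51.1
grasp_force: 0.0
clock: 36.05
ee_pos: [667.5, 156.7, 29.7]
tool_rot: [-0.0, 1.0, 0.001, 0.0]
contact_force: [0.9, 0.4, 0.8]
opening: 50.9
grasp_force: 0.0
clock: 36.55
ee_pos: [668.1, 157.2, 31.4]
tool_rot: [-0.0, 1.0, 0.002, 0.002]
contact_force: [-0.5, 0.5, 6.7]
opening: 22.5
grasp_force: 58.5
clock: 37.05
ee_pos: [666.3, 156.6, 117.4]
tool_rot: [-0.0, 1.0, 0.002, 0.0]
contact_force: [-0.5, 1.0, -2.8]
opening: 22.7
grasp_force: 59.2
shift units [-2.64  3.48  0.06]
tool-y now -89.8 rotz units 3.03
level rot x,y units [-0. -0.]
```

```bash
python3 -m pendant '[[0,0,3.0,-2.61,3.36,0,0],[0,0,3.0,-2.61,3.36,0,0],[0,0,3.0,-2.61,3.36,0,0],[0,0,3.0,-2.61,3.36,0,0],[0,0,3.0,-2.61,3.36,0,0]]'
python3 -m pendant '[[0,0,0,0,0,0,0],[0,0,0,0,0,0,0],[0,0,0,0,0,0,0]]'
python3 - <<'E'
from h import *
print(r.state()["ee_pos"])
c=Cam("wrist","pics/w16.png")
# project predicted slot edges (jaw tops inner edges, z=26) and sample brightness profile across them
ex=np.array([np.cos(np.radians(-8)),np.sin(np.radians(-8))]);ey=np.array([-ex[1],ex[0]]);mid=np.array([555.5,-22.6])
for yy in (-60,-30,90,105):
  L=[]
  for d in np.arange(-50,51,1.5):
    p=mid+ex*d+ey*yy; u,v=c.px(np.array([*p,26.])); u,v=int(round(u)),int(round(v))
    L.append((d,c.hsv[v,u].tolist()) if 0<=u<640 and 0<=v<400 else (d,None))
  s=''.join('?' if q is None else 'G' if 55<q[0]<90 and q[1]>70 else 'W' if q[1]<50 and q[2]>90 else '.' for d,q in L)
  print(yy,s)
goto(*(mid+ey*45),117,72)
E
```

```text
clock: 37.55
ee_pos: [558.5, 17.6, 115.2]
tool_rot: [0.002, 0.988, -0.157, -0.003]
contact_force: [-0.5, 0.2, -3.4]
opening: 22.3
grasp_force: 59.6
clock: 37.85
ee_pos: [562.8, 23.4, 116.7]
tool_rot: [-0.0, 0.988, -0.154, -0.0]
contact_force: [-0.5, -0.4, -1.7]
opening: 22.7
grasp_force: 59.6
[562.81830531  23.43023675 116.68425072]
-60 ....GGGGGGWWWWWWW...GGGGGGGGGGGGGGGGGGGGGGGGGGGGWWWWWWWWGGGG...WWWWW
-30 .....GGGGGWWWWWWW...GGGGGGGGGGGGGGGGGGGGGGGGGGGGWWWWWWW.GGGG........
90 ...........WWWWWWW...GGGGGGGGGGGGGGGGGGGGGGGGGGGGWWWWWWW.GGGGG.WWWWW
105 .....GGGGGGWWWWWWW...GGGGGGGGGGGGGGGGGGGGGGGGGGG.WWWWWWW.GGGGG.WWWWW
shift units [-0.01  0.04 -0.01]
tool-y now -107.7 rotz units 0.05
level rot x,y units [-0.  0.]
```

View pics/w16.png

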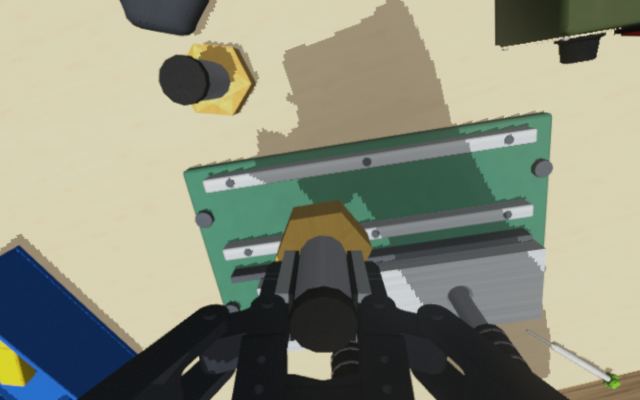

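The wrist view shows stud A held over the slot; the foot's edge (290,206)-(341,200) runs parallel to the rear jaw line (204,185)-(537,135). Stud B is waiting at (222,80). I lower A.

```bash
python3 -m pendant '[[0,0,0,-0.02,0.02,0.8,0],[0,0,0,-0.02,0.02,1.4,0],[0,0,0,-0.02,0.02,1.5,0],[0,0,0,-0.02,0.02,1.55,0],[0,0,0,-0.02,0.02,1.55,0]]'
python3 -m pendant '[[0,0,0,0,0,0.05,0],[0,0,0,0,0,0.1,0],[0,0,0,0,0,0.1,0]]'
python3 -m pendant '[[0,0,0,0,0,0.05,0],[0,0,0,0,0,0.1,0],[0,0,0,0,0,0.1,0]]'
```

```text
clock: 38.4
ee_pos: [562.3, 21.8, 55.8]
tool_rot: [-0.0, 0.988, -0.155, 0.001]
contact_force: [0.0, 0.1, -3.1]
opening: 22.7
grasp_force: 59.6
clock: 38.7
ee_pos: [562.6, 21.7, 54.0]
tool_rot: [-0.0, 0.988, -0.155, 0.001]
contact_force: [-7.0, -0.6, 19.8]
opening: 22.7
grasp_force: 62.2
clock: 39.0
ee_pos: [562.6, 21.9, 53.3]
tool_rot: [-0.001, 0.988, -0.155, 0.001]
contact_force: [-20.7, -0.5, 55.9]
opening: 22.6
grasp_force: 66.3
```

```bash
python3 -m pendant '[[0,0,0,0,0,-0.18,0],[0,0,0,-0.04,0,-0.18,0],[0,0,0,-0.04,0,-0.1,0],[0,0,0,-0.04,0,-0.05,0],[0,0,0,-0.04,0,-0.05,0]]'
python3 -m pendant '[[0,0,0,0,0,0.03,0],[0,0,0,0,0,0.06,0],[0,0,0,0,0,0.06,0]]'
```

```text
clock: 39.5
ee_pos: [559.1, 21.9, 48.0]
tool_rot: [0.0, 0.988, -0.155, -0.001]
contact_force: [0.0, -0.6, -2.7]
opening: 22.7
grasp_force: 59.8
clock: 39.8
ee_pos: [559.7, 21.9, 46.4]
tool_rot: [0.0, 0.988, -0.155, -0.0]
contact_force: [-0.5, 0.7, -2.9]
opening: 22.8
grasp_force: 59.8
```

```bash
python3 -m pendant '[[0,0,0,0,0,0.05,0],[0,0,0,0,0,0.08,0],[0,0,0,0,0,0.08,0]]'
python3 -m pendant '[[0,0,0,0,0,0.04,0],[0,0,0,0,0,0.06,0],[0,0,0,0,0,0.06,0]]'
```

```text
clock: 40.1
ee_pos: [559.9, 21.9, 43.5]
tool_rot: [0.0, 0.988, -0.155, -0.0]
contact_force: [-0.2, -0.2, -2.5]
opening: 22.6
grasp_force: 59.7
clock: 40.4
ee_pos: [560.1, 22.0, 43.3]
tool_rot: [-0.0, 0.988, -0.155, 0.0]
contact_force: [-8.1, -0.9, 22.3]
opening: 22.9
grasp_force: 62.5
```

```bash
python3 -m pendant '[[0,0,0,0,0,-0.05,0],[0,0,0,0,0,-0.05,30],[0,0,0,0,0,-0.05,50],[0,0,0,0,0,-0.05,60],[0,0,0,0,0,-0.05,60]]'
python3 -m pendant '[[0,0,0,0,0,-1.2,60],[0,0,0,0,0,-2.4,60],[0,0,0,0.07,-1.2,-2.7,60],[0,0,0,0.07,-1.89,-2.7,60],[0,0,0,0.07,-1.89,-2.7,60]]'
python3 -m pendant '[[0,0,0,0,0,0,60],[0,0,0,0,0,0,60]]'
python3 - <<'E'
from h import *
c=Cam("wrist","pics/w17.png"); print(r.state()["ee_pos"])
H=hexes(c)
for o in H: print(o)
goto(666.2,67.4,30)
E
```

```text
clock: 40.9
ee_pos: [559.9, 21.9, 42.9]
tool_rot: [0.0, 0.988, -0.155, -0.0]
contact_force: [-1.0, -0.2, 0.6]
opening: 51.3
grasp_force: 0.0
clock: 41.4
ee_pos: [586.7, 99.1, 151.9]
tool_rot: [-0.002, 0.988, -0.151, 0.001]
contact_force: [-0.7, 0.6, -1.1]
opening: 51.2
grasp_force: 0.0
clock: 41.6
ee_pos: [585.1, 91.4, 150.5]
tool_rot: [0.001, 0.988, -0.156, -0.001]
contact_force: [1.0, -0.3, 0.3]
opening: 51.2
grasp_force: 0.0
[585.20066195  91.27144671 150.62111299]
(array([665.7,  67.3]), 38, [44.7, 44.7, 44.7], np.float64(50.3), (288, 50, 66, 64))
(array([557.1,  20.7]), 51, [51.3, 46.1, 48.4], np.float64(51.8), (380, 164, 65, 57))
shift units [ 2.11 -0.06  3.01]
level rot x,y units [0.01 0.01]
```

```bash
python3 -m pendant '[[0,0,0,2.1,-0.06,0,60],[0,0,0,2.1,-0.06,0.3,60],[0,0,0,2.1,-0.06,1.5,60],[0,0,0,2.1,-0.06,2.6,60],[0,0,0,2.1,-0.06,3,60]]' 60
python3 -m pendant '[[0,0,0,0,0,0,60],[0,0,0,0,0,0,60],[0,0,0,0,0,0,30],[0,0,0,0,0,0,0],[0,0,0,0,0,0,0]]'
python3 -m pendant '[[0,0,0,0,0,0,0],[0,0,0,0,0,-0.5,0],[0,0,0,0,0,-1.5,0],[0,0,0,0,0,-2.2,0],[0,0,0,0,0,-2.2,0]]'
python3 -m pendant '[[0,0,0,0,0,0,0],[0,0,0,0,0,0,0]]'
python3 - <<'E'
from h import *
print(r.state()["ee_pos"]);goto(546.8,-67,117,86)
E
```

```text
clock: 42.15
ee_pos: [662.6, 67.6, 26.1]
tool_rot: [0.002, 0.988, -0.156, -0.004]
contact_force: [-0.8, -0.6, -0.7]
opening: 51.3
grasp_force: 0.0
clock: 42.65
ee_pos: [668.0, 69.4, 33.6]
tool_rot: [-0.0, 0.988, -0.155, 0.002]
contact_force: [-1.0, -1.0, 6.7]
opening: 23.1
grasp_force: 58.3
clock: 43.15
ee_pos: [669.9, 70.1, 124.7]
tool_rot: [-0.001, 0.988, -0.155, 0.004]
contact_force: [0.1, 0.7, -1.2]
opening: 22.6
grasp_force: 59.2
clock: 43.35
ee_pos: [665.1, 69.6, 117.8]
tool_rot: [0.0, 0.988, -0.155, -0.001]
contact_force: [-0.3, 0.2, -2.7]
opening: 22.4
grasp_force: 59.1
[665.13945923  69.63072437 117.80885918]
shift units [-1.77  4.16  0.03]
tool-y now -107.8 rotz units -2.3
level rot x,y units [0.01 0.02]
```

```bash
python3 -m pendant '[[0,0,-2.28,-1.77,4.16,0,0],[0,0,-2.28,-1.77,4.16,0,0],[0,0,-2.28,-1.77,4.16,0,0],[0,0,-2.28,-1.77,4.16,0,0],[0,0,-2.28,-1.77,4.16,0,0]]'
python3 -m pendant '[[0,0,0,0,0,0,0],[0,0,0,0,0,0,0],[0,0,0,0,0,0,0]]'
python3 - <<'E'
from h import *
goto(546.8,-67,56,86)
E
```

```text
clock: 43.85
ee_pos: [543.2, -72.5, 117.5]
tool_rot: [0.001, 0.999, -0.04, -0.003]
contact_force: [0.6, -0.5, -2.5]
opening: 22.5
grasp_force: 59.5
clock: 44.15
ee_pos: [548.7, -65.6, 118.7]
tool_rot: [-0.0, 0.999, -0.035, -0.0]
contact_force: [-0.8, 0.3, -2.3]
opening: 22.1
grasp_force: 59.5
shift units [-0.04  0.04  1.57]
tool-y now -94.0 rotz units -0.0
level rot x,y units [-0.01  0.  ]
```

```bash
python3 -m pendant '[[0,0,0,-0.04,0.04,0.8,0],[0,0,0,-0.04,0.04,1.4,0],[0,0,0,-0.04,0.04,1.5,0],[0,0,0,-0.04,0.04,1.57,0],[0,0,0,-0.04,0.04,1.57,0]]'
python3 -m pendant '[[0,0,0,0,0,0.05,0],[0,0,0,0,0,0.1,0],[0,0,0,0,0,0.1,0]]'
```

```text
clock: 44.65
ee_pos: [547.2, -68.2, 56.9]
tool_rot: [-0.0, 0.999, -0.036, 0.001]
contact_force: [0.4, -0.2, -2.5]
opening: 22.8
grasp_force: 59.6
clock: 44.95
ee_pos: [546.6, -68.6, 52.6]
tool_rot: [0.0, 0.999, -0.036, 0.0]
contact_force: [0.3, -0.4, -3.1]
opening: 23.0
grasp_force: 59.6
```

```bash
python3 -m pendant '[[0,0,0,0,0,0.05,0],[0,0,0,0,0,0.1,0],[0,0,0,0,0,0.1,0]]'
python3 -m pendant '[[0,0,0,0,0,0.05,0],[0,0,0,0,0,0.1,0],[0,0,0,0,0,0.12,0],[0,0,0,0,0,0.12,0]]'
```

```text
clock: 45.25
ee_pos: [546.1, -68.6, 48.0]
tool_rot: [-0.0, 0.999, -0.036, -0.0]
contact_force: [0.2, -0.7, -2.3]
opening: 22.6
grasp_force: 59.5
clock: 45.65
ee_pos: [546.8, -68.8, 45.4]
tool_rot: [0.0, 0.999, -0.036, 0.0]
contact_force: [-6.2, 0.2, 20.3]
opening: 22.6
grasp_force: 62.2
```

```bash
python3 -m pendant '[[0,0,0,0,0,-0.04,0],[0,0,0,0,0,-0.04,30],[0,0,0,0,0,-0.04,50],[0,0,0,0,0,-0.04,60],[0,0,0,0,0,-0.04,60]]'
python3 -m pendant '[[0,0,0,0,0,-1.2,60],[0,0,0,0,0,-2.4,60],[0,0,0,0,0,-3.6,60],[0,0,0,0,-1.2,-4.8,60],[0,0,0,0,-2.4,-6,60]]'
python3 -m pendant '[[0,0,0,0.5,-1.5,-0.4,60],[0,0,0,0.5,-1.5,-0.4,60],[0,0,0,0.5,-1.5,-0.4,60],[0,0,0,0.5,-1.5,-0.4,60],[0,0,0,0.5,-1.5,-0.4,60]]'
python3 - <<'E'
from h import *
print(r.state()["ee_pos"])
c=Cam("wrist","pics/w18.png"); a=Cam("scene","pics/s18.png"); b=Cam("side","pics/si18.png")
for o in hexes(c,34): print(o)
for n in("yel","amb","red"):
  for k in c.blobs(*COL[n],80)[:5]: print(n,cv2.boundingRect(k),*c.rect(cv2.convexHull(k),12))
E
```

```text
clock: 46.15
ee_pos: [546.4, -68.6, 44.9]
tool_rot: [-0.0, 0.999, -0.036, -0.0]
contact_force: [-0.4, -0.6, 0.0]
opening: 51.0
grasp_force: 0.0
clock: 46.65
ee_pos: [551.6, 1.7, 261.9]
tool_rot: [0.0, 0.999, -0.038, 0.001]
contact_force: [1.1, 0.3, -0.0]
opening: 50.8
grasp_force: 0.0
clock: 47.15
ee_pos: [575.0, 58.1, 274.8]
tool_rot: [0.001, 0.999, -0.037, -0.001]
contact_force: [-0.1, 0.0, -0.3]
opening: 51.2
grasp_force: 0.0
[575.02529997  58.07702916 274.83127636]
(array([547. , -68.1]), 51, [50.1, 45.9, 46.1], np.float64(51.3), (409, 154, 45, 39))
(array([560.9,  21.7]), 52, [46.2, 45.0, 44.5], np.float64(47.5), (334, 149, 42, 37))
(array([233.7, 273.1]), 56, [45.2, 72.6, 52.9], np.float64(59.8), (179, 373, 34, 27))
yel (91, 203, 26, 48) [499.5 355.2] 69.9 29.5 -23.4
yel (334, 152, 16, 34) [555.3  36.4] 42.0 17.9 -7.5
amb (0, 229, 107, 151) [367.9 468.8] 235.1 160.6 -22.7
amb (584, 162, 56, 53) [ 502.2 -312.8] 80.1 68.8 -89.3
amb (96, 171, 20, 16) [565.  332.8] 27.4 9.2 41.0
red (73, 201, 22, 42) [509.6 381.5] 65.6 25.8 -26.5
```

View pics/w18.png

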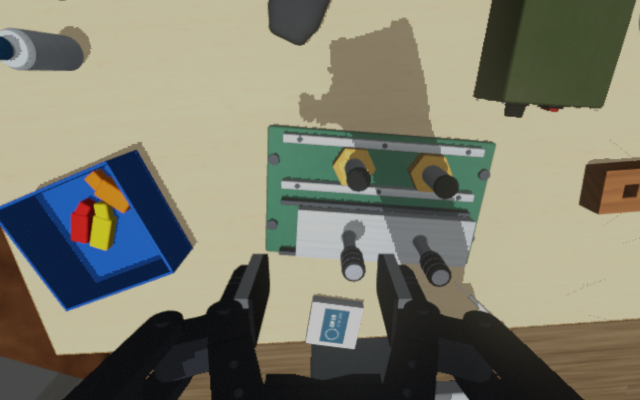

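The final view shows both studs in the slot at (355,168) and (435,175), and both pins standing at (352,270) and (437,275). Red (83,222), yellow (103,226) and orange (107,192) are in the bin, but amber isn't visible, possibly hidden by the bin's wall. I check it from above the bin.

```bash
python3 -m pendant '[[0,0,0,-1.1,-3.4,0.5,60],[0,0,0,-1.1,-3.4,0.5,60],[0,0,0,-1.1,-3.4,0.5,60],[0,0,0,-1.1,-3.4,0.5,60]]'
python3 -m pendant '[[0,0,0,-1.1,-3.4,0.5,60],[0,0,0,-1.1,-3.4,0.5,60],[0,0,0,-1.1,-3.4,0.5,60],[0,0,0,-1.1,-3.4,0.5,60],[0,0,0,-1.1,-3.4,0.5,60]]'
python3 - <<'E'
from h import *
c=Cam("wrist","pics/w19.png"); print(r.state()["ee_pos"])
for k in c.blobs((108,150,20),(125,255,255),800)[:1]: 
  print("blue",cv2.boundingRect(k),*c.rect(cv2.convexHull(k),65)); hull=cv2.convexHull(k)
  for nm,lo,hi in(("yel",(20,130,60),(34,255,255)),("red",(0,170,50),(4,255,255)),("r2",(172,150,50),(180,255,255)),("amb/or",(5,120,40),(19,255,255))):
    for q in c.blobs(lo,hi,60)[:6]:
      M=cv2.moments(q); u,v=M["m10"]/M["m00"],M["m01"]/M["m00"]
      if cv2.pointPolygonTest(hull,(u,v),True)>-20: print(nm,round(u),round(v),cv2.contourArea(q),*c.rect(cv2.convexHull(q),14),c.hsv[int(v),int(u)])
E
```

```text
clock: 47.7
ee_pos: [538.3, 206.5, 254.9]
tool_rot: [-0.002, 1.0, -0.031, -0.002]
contact_force: [0.5, 0.8, -1.2]
opening: 50.9
grasp_force: 0.0
clock: 48.2
ee_pos: [507.3, 337.9, 235.3]
tool_rot: [0.0, 0.999, -0.035, -0.0]
contact_force: [-0.0, 0.5, -0.7]
opening: 51.0
grasp_force: 0.0
[508.26410002 336.32555027 235.5742326 ]
blue (211, 84, 203, 183) [502.4 345.4] 158.1 148.3 -73.2
yel 308 169 998.5 [501.7 353.6] 66.5 24.1 -22.2 [ 30 159 215]
yel 313 107 77.0 [566.7 343.6] 12.7 8.8 -61.4 [ 21 161 216]
red 287 164 665.5 [510.1 377.2] 56.7 19.1 -21.0 [  0 172 216]
amb/or 330 126 1003.5 [548.5 330.3] 61.0 25.9 46.1 [ 13 177 171]
amb/or 372 162 691.5 [502.9 283.2] 61.2 16.2 16.7 [ 15 138 175]
```

```bash
python3 -c "
from cell import r
print(r.close_job())"
```

```text
the job is handed in; nothing more can be done
None
```

I handed the job in at about 48 s: all four offcuts are in the scrap bin, both pins are seated in the plate's holes, both rest studs stand square on the slot floor, and the cleaner bottle was not touched; the hand-in returned no verdict.

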